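# Load the thrust pads and draw the pivot pin for its retaining ring

### The job

Get the pivot bearing ready for its retaining ring: put one of the two loose bronze thrust pads upright into each of the two empty wells of the square carrier. Then take the pivot pin by its head and draw it straight up out of its hub until the groove round the pin stands about 12 mm above the hub's top, the lower end still in the bore, without lifting, tipping or dragging the hub. Finish holding the pin still there, and leave the pumice block, the steel wool and the sample plate alone.

Things in the scene. Friction and masses are not known exactly. Their poses are not given: they have to be found in the camera images.
- hub: cast pivot hub, dark steel, loose on the turntable, about 3 kg: round flange 150 mm across and 12 mm thick with bolt heads, and in its middle an upright round boss 56 mm across whose flat top is 60 mm above the turntable. Down the boss goes a plain upright bore, 23.5 mm across, 48 mm deep (floor 12 mm above the turntable). Origin: centre of the underside, z up
- hub_mouth (a point): centre of the bore's mouth, in the boss's top face, 60 mm above the turntable
- pin: steel pivot pin, 0.25 kg, loose, standing upright in the hub's bore on its floor: shank 22 mm across and 54 mm long (0.75 mm play all round), on top of it a round head 32 mm across and 30 mm tall. At the start the head's underside is 6 mm above the boss's top, and the pin's top 96 mm above the turntable. Nothing but its weight holds it down, but it wedges in the bore if pulled askew. Origin: centre of the foot, z up along the pin
- pin_groove (a point): middle of the groove, 4 mm wide and 2 mm deep, that runs round the shank 34 mm above the pin's foot; at the start it is hidden in the bore, 14 mm below the hub's mouth (so a lift of 26 mm brings it to 12 mm above)
- pin_head (a point): point on the pin's axis at mid-height of the head (69 mm above the foot), where to grip it
- carrier: aluminium carrier block, 100 x 100 x 22 mm, fixed, with four round wells 30 mm across and 12 mm deep (flat floors 10 mm above the turntable) in a square, centres 52 mm apart. Origin: centre of the underside, z up
- carrier_hole0 (a point): centre of a well's mouth, in the carrier's top face, 22 mm above the turntable, 26 mm in x and 26 mm in y of the carrier; its z points up. At the start this well holds pad_c
- carrier_hole1 (a point): centre of a well's mouth, in the carrier's top face, 22 mm above the turntable, -26 mm in x and 26 mm in y of the carrier; its z points up. At the start this well is empty
- carrier_hole2 (a point): centre of a well's mouth, in the carrier's top face, 22 mm above the turntable, -26 mm in x and -26 mm in y of the carrier; its z points up. At the start this well holds pad_d
- carrier_hole3 (a point): centre of a well's mouth, in the carrier's top face, 22 mm above the turntable, 26 mm in x and -26 mm in y of the carrier; its z points up. At the start this well is empty
- pad_a: bronze thrust pad: plain round cylinder 20 mm across and 32 mm tall, 0.08 kg; at the start standing loose on the turntable. Origin: centre of its lower end, z along its axis
- pad_b: bronze thrust pad: plain round cylinder 20 mm across and 32 mm tall, 0.08 kg; at the start standing loose on the turntable. Origin: centre of its lower end, z along its axis
- pad_c: bronze thrust pad like the others (20 mm across, 32 mm tall), already in well carrier_hole0, where it stays; its upper 20 mm stand out. Origin: centre of its lower end
- pad_d: bronze thrust pad like the others (20 mm across, 32 mm tall), already in well carrier_hole2, where it stays; its upper 20 mm stand out. Origin: centre of its lower end
- pumice: bystander: grey pumice rubbing block, 46 x 76 x 31 mm, loose; origin: centre of the underside
- wool: bystander: pad of steel wool, 48 x 63 x 30 mm, loose; origin: centre of the underside
- tile: bystander: flat green sample plate, 45 x 60 x 8 mm, loose; origin: centre of the underside
Not all that is in view belongs to the job. What is shaped like the pin but black, pink or red is not meant.

How it is judged:
By the outcome, as a careful person would: the job done as asked, in the order asked, and still so for the second after the job is handed in, while the arm keeps its last pose, push and grip.
It also fails if it takes over 64 s, if anything falls off the work surface, if the arm or the gripper's body presses on something with over 40 N, if the wrist force passes 120 N, or if a joint passes its speed limit or range.

### The arm

A 6-joint arm with a two-finger parallel gripper is mounted at the origin on a cart in front of the work surface, level with it; the furniture and walls round the work are solid. World frame = base frame: x ahead of the robot, y to its left, z up, the work surface at z = 0. Lengths are in m, angles in rad, forces in N, time in s.
With the tool pointing down it reaches from about 0.25 to 0.775 m from the base axis. Payload 4 kg.
Tool frame: the origin (TCP) lies midway between the tips of the shut fingers; the grasp point (between the pads) lies 19 mm behind it (r.grip_point_offset is the distance from the TCP to the grasp point, in m); z points along the fingers, y is the direction in which the jaws open and shut (so a half turn about z gives the same grasp; the last joint's range is limited). The gripper opens to 85 mm and grips with 20 to 120 N. Pads are 22 mm wide; open, the fingers measure 114 mm over their backs; the gripper's body (76 mm by 85 mm) begins 54 mm behind the grasp point. The pads swing forward as they close: fully open they stand 13 mm farther back than shut.
Start: joints at [1.01, 0.087, 1.371, -0, 1.684, -0.103], TCP at [0.243, 0.493, 0.194] pointing down, gripper open.
Joint ranges: [-3.1, 3.1], [-0.76, 2.03], [0.27, 2.55], [-1.08, 4.22], [0.17, 2.65], [-2.57, 2.57]. Speed limits (rad/s): [2.79, 2.79, 3.14, 3.14, 3.14, 3.14].

### API

Orientations are given as a unit quaternion [x, y, z, w].
In Python, from rig import r gives the robot as it stands. The module is installed in compiled form; this text tells all that it offers.
- The arm moves only by the tool carry_out, never from a script. Its arguments are lists of equal length, an entry for each row: "delta_pos": the shift along the tool's x, y, z in mm, a list of three; "turn": the turn, a rotation vector about the tool's x, y, z in rad, a list of three; "grip": the closure, from -1 (fully open) to 1 (shut), so that 0 is half open. A call has 1 to 12 rows; each row is the pose to reach, as a shift and turn from the pose commanded when the call began, along the tool's axes at that moment; what a row does not reach only later rows make up. A row lasts 1/8 s, in which the tool goes at most 62.5 mm and 10.7 degrees, less where a joint would pass 70% of its speed; a pose out of reach is approached as far as the arm can. A call with a gripper value outside its range is refused whole. The fingers move at their own pace and stop on an object; the grip force is fixed at half the most. Time passes only in rows, so rows that repeat a pose let the fingers close. It gives the time, the measured TCP pose, the force and the opening at its end, in the units of the state.
- r.get_obs(): the state, without advancing time (a new reading comes with each control period).
- r.grab_frame(name): name is "scene" or "side" or "wrist"; returns a dict with "color" (384x512x3 uint8, red, green, blue), "range_z" (384x512 float32, m along the optical axis (not along the pixel's ray), 0 where there is no reading), "intrinsics" (3x3 intrinsics, pixels), "k1" (the pictures are not rectified: a ray, as slopes to the right and down, at radius r is drawn at 1 + k1 r^2 times it, then the intrinsics apply), "origin" and "rotation" of the camera in the world; the wrist camera has in their place "mount" (4x4, takes a point from camera to tool coordinates, whose origin is the TCP and whose axes are the flange's). Camera axes: x right, y up, looking along -z (the intrinsics and any distortion apply to the point x, -y, -z); pixel columns grow to the right and rows downward; lengths in m; the calibration is good to about 2 mm. A picture is of the moment at which its call begins: read the wrist's pose just before it.
- r.finish_job(): hands the job in, once; it reports no verdict.
The state is a dict: "time": time; "joint_pos": joint angles; "qvel": joint speeds; "effort": joint torques, N m; "position": TCP position; "eef_rot": TCP orientation; "force": force on the tool from outside, world axes, zero at the start; "ft_torque": the same for the moment, N m; "finger_gap": finger opening in m.
Only numpy, scipy, OpenCV 4.12 (cv2) and the standard library are available. Lean on these libraries where they do the work, as an engineer would, in place of code of your own. Each camera call takes 0.05 s, during which the arm holds its last target.

## Working session

There is one attempt and no reset: what is moved stays moved. The work goes in short steps, Python scripts to look and compute and a tool call to move; the robot and the scene stay as the last step left them, time stands still between calls to the robot, and variables do not carry over. Pictures are saved under pics/ and viewed, and the job is handed in when it is done.

Besides the shell and the picture viewer there is one more tool, called after ">>>" as name(argument=value, ...) on one line, values as JSON. carry_out: Moves the arm, as the interface text tells. Its arguments: {"type":"object","properties":{"delta_pos":{"type":"array"},"turn":{"type":"array"},"grip":{"type":"array"}},"required":["delta_pos","turn","grip"]}

```bash
mkdir -p pics; cat > h.py <<'E'
import numpy as np, cv2
from rig import r
from scipy.spatial.transform import Rotation as R
def grab(n):
    o=r.get_obs(); f=r.grab_frame(n)
    if n=="wrist":
        T=np.eye(4);T[:3,:3]=R.from_quat(o["eef_rot"]).as_matrix();T[:3,3]=o["position"]
        M=T@np.array(f["mount"]); f["origin"]=M[:3,3]; f["rotation"]=M[:3,:3]
    return f
def ray(f,uv):
    K=np.array(f["intrinsics"]);D=np.array([f["k1"],0,0,0,0.])
    p=cv2.undistortPoints(np.array(uv,float).reshape(-1,1,2),K,D).reshape(-1,2)
    d=np.c_[p[:,0],-p[:,1],-np.ones(len(p))]
    return np.array(f["origin"]),d@np.array(f["rotation"]).T
def plane(f,uv,z):
    o,d=ray(f,uv); return o+d*((z-o[2])/d[:,2])[:,None]
def cloud(f):
    h,w=f["range_z"].shape
    v,u=np.mgrid[:h,:w]
    o,d=ray(f,np.c_[u.ravel(),v.ravel()])
    return (o+d*f["range_z"].reshape(-1,1)).reshape(h,w,3)
def save(f,n): cv2.imwrite("pics/"+n+".png",f["color"][:,:,::-1])
E
python3 - <<'E'
from h import *
for n in ["scene","side","wrist"]:
    f=grab(n); save(f,n+"0"); print(n,f["origin"],np.array(f["rotation"]).round(3).tolist(),f["intrinsics"],f["k1"])
    np.savez("/tmp/"+n+"0.npz",**f)
print(r.get_obs(), r.grip_point_offset)
E
```

```text
scene [-0.30285273 -0.9027131   0.5877475 ] [0.517, -0.187, -0.302, 0.779] [[492.82556733   0.         253.94711125]
 [  0.         492.82556733 190.18472724]
 [  0.           0.           1.        ]] -0.0272048053254173
side [ 0.120989   -1.13867973  0.58199028] [0.541, -0.086, -0.108, 0.83] [[411.91184928   0.         254.08908249]
 [  0.         411.91184928 195.08363441]
 [  0.           0.           1.        ]] -0.00903866807255233
wrist [0.16829986 0.52958449 0.37306842] [[0.442, -0.851, -0.283], [0.897, 0.419, 0.141], [-0.001, -0.317, 0.949]] [[285.41760048   0.         255.58532769]
 [  0.         285.41760048 194.86357353]
 [  0.           0.           1.        ]] 0.0014739261625924518
{'time': 0.15, 'joint_pos': array([ 1.00989246e+00,  8.77889266e-02,  1.37191995e+00,  1.01923698e-05,
        1.68361398e+00, -1.03103340e-01]), 'qvel': array([ 0.00148384, -0.00296352, -0.00577356,  0.00121216,  0.00073063,
       -0.00074232]), 'effort': array([ 1.60921365e-03, -3.52369773e+01, -3.13680089e+01, -1.09775476e-04,
        7.97213899e-03, -2.82559192e-06]), 'position': array([0.24284621, 0.49297641, 0.19279954]), 'eef_rot': array([ 2.26905971e-01,  9.73916286e-01, -8.16209123e-04, -2.86757216e-04]), 'force': array([-0.49234621, -0.34007118, -0.0808438 ]), 'ft_torque': array([-0.03030161, -0.00907224, -0.00734173]), 'finger_gap': 0.08547644044304963} 0.0187
```

```bash
python3 - <<'E'
s=open('h.py').read()
s=s.replace('    return f\ndef ray','    else: f["rotation"]=R.from_quat(f["rotation"]).as_matrix()\n    return f\ndef ray')
open('h.py','w').write(s)
E
```

```text
(no output)
```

View pics/scene0.png

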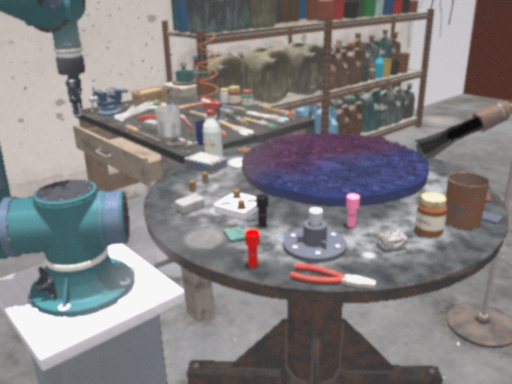

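View pics/side0.png

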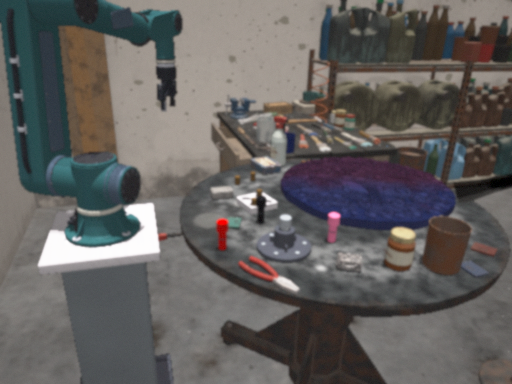

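View pics/wrist0.png

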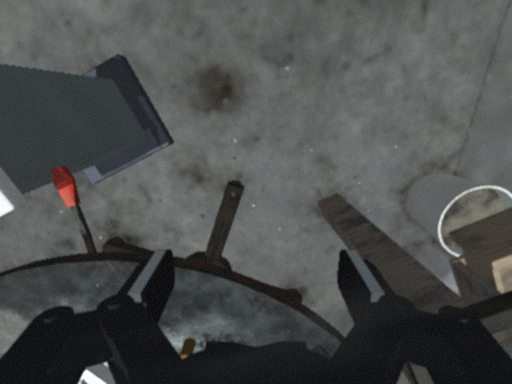

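The scene view shows loose pads near (192,185) and (205,176), the carrier near (238,205), the hub and silver pin near (315,235), and black, red and pink decoys. I'll measure these roughly from depth next.

```bash
python3 - <<'E'
from h import *
for n,(x0,y0,x1,y1) in {"scene":(160,160,380,300),"side":(200,160,380,300)}.items():
    f=grab(n); np.savez("/tmp/"+n+"1.npz",**f)
    C=cloud(f)
    crop=f["color"][y0:y1,x0:x1,::-1]
    s=3 if n=="scene" else 4
    cv2.imwrite(f"pics/{n}z.png",cv2.resize(crop,None,fx=s,fy=s,interpolation=cv2.INTER_CUBIC))
    pts={"scene":[(192,185),(205,176),(238,205),(316,213),(314,232),(190,204),(237,191),(240,203),(300,255)],"side":[(237,180),(253,177),(258,200),(286,219),(284,255)]}[n]
    for p in pts: print(n,p,C[p[1],p[0]].round(4))
E
```

```text
scene (192, 185) [0.4583 0.2534 0.0177]
scene (205, 176) [0.5261 0.2793 0.0206]
scene (238, 205) [0.4513 0.0282 0.0292]
scene (316, 213) [ 0.4655 -0.235   0.093 ]
scene (314, 232) [ 0.4529 -0.2419  0.0514]
scene (190, 204) [0.3703 0.1367 0.022 ]
scene (237, 191) [0.4949 0.0843 0.0394]
scene (240, 203) [0.4542 0.023  0.0359]
scene (300, 255) [ 0.4074 -0.2422  0.0095]
side (237, 180) [0.4641 0.2505 0.0182]
side (253, 177) [0.532  0.2714 0.0168]
side (258, 200) [ 0.4514 -0.065   0.0766]
side (286, 219) [ 0.4768 -0.2372  0.0954]
side (284, 255) [ 0.4633 -0.2737  0.0094]
```

View pics/scenez.png

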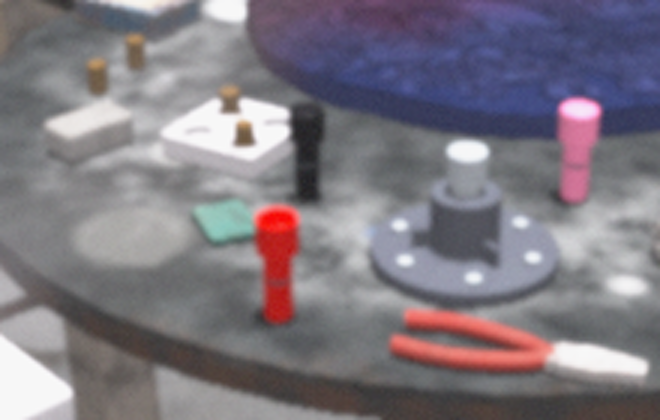

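View pics/sidez.png

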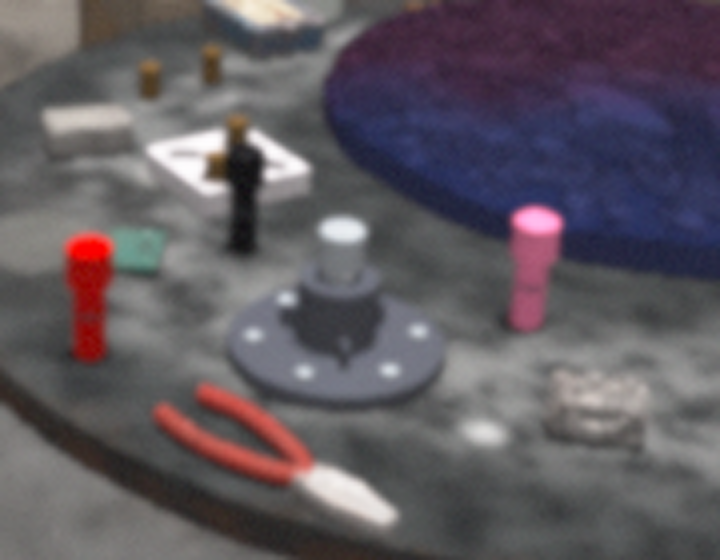

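```bash
python3 - <<'E'
from h import *
o=r.get_obs(); T=R.from_quat(o["eef_rot"]).as_matrix(); print(T.round(4)); f=r.grab_frame("wrist"); print(np.array(f["mount"]).round(4))
print("d",T.T@(np.array([.46,.14,.25])-o["position"])*1000)
# heights of everything on table
for n in ["scene","side"]:
    g=dict(np.load(f"/tmp/{n}1.npz")); C=cloud(g).reshape(-1,3)
    H={}
    m=(C[:,0]>.2)&(C[:,0]<.9)&(C[:,1]>-.45)&(C[:,1]<.45)&(C[:,2]>-.02)&(C[:,2]<.4)
    G=np.zeros((14,18))
    for p in C[m]:
        i=int((p[0]-.2)/.05);j=int((p[1]+.45)/.05);G[i,j]=max(G[i,j],p[2])
    print((G*1000).astype(int))
E
```

```text
[[-8.97e-01  4.42e-01 -6.00e-04]
 [ 4.42e-01  8.97e-01 -9.00e-04]
 [ 1.00e-04 -1.10e-03 -1.00e+00]]
[[-0.000e+00  9.485e-01  3.168e-01  8.310e-02]
 [ 1.000e+00  3.000e-04 -7.000e-04 -4.000e-04]
 [-7.000e-04  3.168e-01 -9.485e-01 -1.804e-01]
 [ 0.000e+00  0.000e+00  0.000e+00  1.000e+00]]
d [-350.77464774 -220.90304756  -56.678635  ]
[[  0   0   0   0   0   0   0   0   0   0   0   0   0   0   0   0   0 397]
 [  0   0   0   0  75  83   0   0   0   0   0   0   0   0   0   0   0   0]
 [  0   0  12  12  84  83   0   7   6   0   0  28  27   0   0   0   0   0]
 [  0  12  14  12  10   0   0   9   7   0   0  30  31   0   0   0   0   0]
 [ 13  13  11  15  57  27   0  82  77  40  21  28  29  24  26   0   0   0]
 [  1   1   0  58  96  58   9  83  81  42  41  39   0  29  29   0   0   0]
 [  1   0   0  12  57  10   0   0   0  21  40  19   0   0  32   0   0   0]
 [  1  29  31   0   0   0   0   0  51  50  50  46  42   0   0  33  31  31]
 [  1  28  28   0  84   0  50  52  54  53  54  52  52  50  39  31  32  94]
 [  1  26   0   0   0  49  52  54  54  54  54  53  53  54  49  29  30 204]
 [ 94  95  94  
[... 636 characters left out ...]
 29   0   0   0   0   0]
 [  0   0   5  57  95  59   8  82  81  40  39  22   0  26  31   0   0   0]
 [  1   0   0  14  58  11   0   0   0  20  41  39   0   0  29   0   0   0]
 [  0  28  29   0  11   0   0   0  45  50  52  45   0   0   0  30  31  32]
 [  1  29  29   0  83   0  46  51  54  55  53  53  51  47   0  32  32  32]
 [  1   1   0   0   0  51  54  55  55  55  55  54  55  54  47  30  31 204]
 [ 92  95  94   0  39  51  56  56  53  54  55  54  56  54  53  43   0 204]
 [116 119  93   0  53  56  54  54  52  54  56  57  55  52  53  50   0   5]
 [120 118   1   0  54  55  55  55  54  53  56  57  55  54  54  53  41   8]
 [121 118   0   0  53  56  56  55  55  56  56  54  55  55  53  52   0   0]]
```

>>> carry_out(delta_pos=[[-50,-31,-20],[-100,-63,-40],[-150,-95,-55],[-200,-126,-56],[-250,-158,-56],[-300,-190,-56],[-350,-221,-56],[-350,-221,-56],[-350,-221,-56]], turn=[[0,0,0],[0,0,0],[0,0,0],[0,0,0],[0,0,0],[0,0,0],[0,0,0],[0,0,0],[0,0,0]], grip=[-1,-1,-1,-1,-1,-1,-1,-1,-1])

```text
time: 1.42
position: [0.4592, 0.1406, 0.2496]
eef_rot: [0.227, 0.974, 0.0, -0.0]
force: [0.2, 0.4, 0.1]
finger_gap: 0.085
```

```bash
python3 - <<'E'
from h import *
f=grab("wrist"); save(f,"w1"); np.savez("/tmp/w1.npz",**f)
print(r.get_obs()["position"],r.get_obs()["qvel"].round(3))
E
```

```text
[0.45895368 0.14122661 0.24977022] [ 0.022 -0.007  0.    -0.004 -0.002 -0.001]
```

View pics/w1.png

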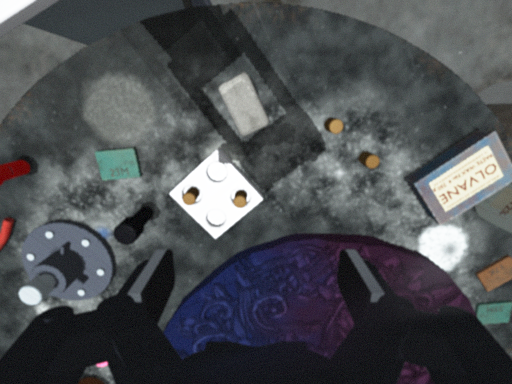

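```bash
python3 - <<'E'
from h import *
f=dict(np.load("/tmp/w1.npz")); c=f["color"]; hsv=cv2.cvtColor(c,cv2.COLOR_RGB2HSV); C=cloud(f)
m=((hsv[...,0]>8)&(hsv[...,0]<25)&(hsv[...,1]>110)&(hsv[...,2]>50)).astype(np.uint8)
n,l,s,ce=cv2.connectedComponentsWithStats(m)
for i in range(1,n):
    if s[i,4]>60 and 150<ce[i][0]<400:
        P=C[l==i]; z=P[:,2]; k=z>np.percentile(z,90)-.006
        print(ce[i].round(1),s[i],"mid16",plane(f,[ce[i]],.016)[0].round(4),"top mean",P[k].mean(0).round(4))
w=((hsv[...,1]<40)&(hsv[...,2]>170)).astype(np.uint8)
n,l,s,ce=cv2.connectedComponentsWithStats(w)
for i in range(1,n):
    if s[i,4]>1500 and 150<ce[i][0]<300:
        cs,_=cv2.findContours((l==i).astype(np.uint8),cv2.RETR_EXTERNAL,cv2.CHAIN_APPROX_NONE)
        uv=cs[0].reshape(-1,2); X=plane(f,uv,.022)[:,:2].astype(np.float32)*1000
        (cx,cy),sz,a=cv2.minAreaRect(cv2.convexHull(X)); print("rect",cx,cy,sz,a)
K=cv2.resize(c[130:260,150:290,::-1],None,fx=5,fy=5,interpolation=cv2.INTER_CUBIC); cv2.imwrite("pics/w1z.png",K)
E
```

```text
[334.6 125.4] [327 119  16  14 174] mid16 [0.4652 0.2623 0.016 ] top mean [0.4611 0.2578 0.0392]
[370.6 160.7] [360 154  19  15 175] mid16 [0.5359 0.2913 0.016 ] top mean [0.5289 0.2864 0.037 ]
[189.4 197.4] [183 191  13  13 118] mid16 [0.4672 0.0234 0.016 ] top mean [0.4622 0.0327 0.0418]
[239.6 199.9] [234 193  12  14 119] mid16 [0.505  0.0905 0.016 ] top mean [0.4979 0.0956 0.042 ]
rect 479.3349914550781 61.85712432861328 (107.67655944824219, 103.28968048095703) 15.358367919921875
```

View pics/w1z.png

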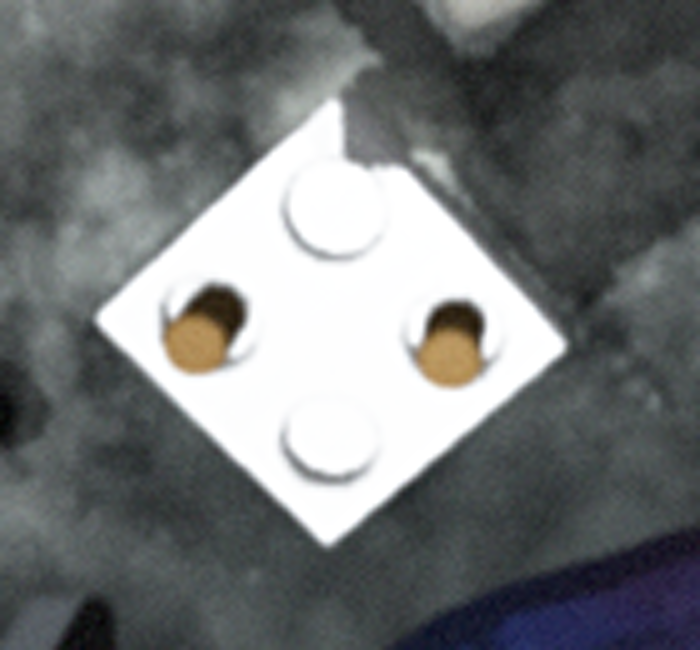

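The wrist view shows loose pads at (335,126) and (371,160). It shows the carrier with empty wells at about (217,172) and (216,218), and pads standing in the other two wells. Next I'll move above the nearer loose pad and measure again.

>>> carry_out(delta_pos=[[20,45,40],[40,90,85],[48,110,125],[48,110,140],[48,110,140],[48,110,140]], turn=[[0,0,0],[0,0,0],[0,0,0],[0,0,0],[0,0,0],[0,0,0]], grip=[-0.2,-0.2,-0.2,-0.2,-0.2,-0.2])

```text
time: 2.22
position: [0.4661, 0.2604, 0.1122]
eef_rot: [0.227, 0.974, 0.001, 0.002]
force: [-0.1, 0.5, 0.9]
finger_gap: 0.0515
```

```bash
cat > pads.py <<'E'
from h import *
import sys
def pads(name,zs):
    f=grab("wrist"); save(f,name); o=r.get_obs(); T=R.from_quat(o["eef_rot"]).as_matrix()
    print("tcp",o["position"].round(4),"F",o["force"].round(2),"gap",round(o["finger_gap"],4))
    c=f["color"]; hsv=cv2.cvtColor(c,cv2.COLOR_RGB2HSV); C=cloud(f)
    m=((hsv[...,0]>8)&(hsv[...,0]<25)&(hsv[...,1]>100)&(hsv[...,2]>40)).astype(np.uint8)
    n,l,s,ce=cv2.connectedComponentsWithStats(m)
    for i in range(1,n):
        if s[i,4]>150:
            cs,_=cv2.findContours((l==i).astype(np.uint8),cv2.RETR_EXTERNAL,cv2.CHAIN_APPROX_NONE)
            z=C[...,2][l==i]
            print("px",ce[i].round(1),"n",s[i,4],"zmed",np.median(z[z!=0]).round(4),[plane(f,[ce[i]],zz)[0][:2].round(4).tolist() for zz in zs])
            # top-face points
            k=(l==i)&(hsv[...,2]>np.percentile(hsv[...,2][l==i],60)); 
    return f,C,T,o
if __name__=="__main__": pads(sys.argv[1],[.016,.032,.042])
E
python3 pads.py p1
```

```text
tcp [0.4664 0.2603 0.1124] F [0.49 0.12 0.22] gap 0.0511
px [254.1 184.6] n 402 zmed 0.0319 [[0.4643, 0.2598], [0.46, 0.2619], [0.4574, 0.2632]]
px [307.2 228.4] n 410 zmed 0.0316 [[0.5329, 0.2888], [0.5247, 0.2893], [0.5195, 0.2895]]
px [ 61.7 278.5] n 513 zmed 0.0388 [[0.467, 0.0159], [0.4626, 0.0321], [0.4599, 0.0423]]
px [132.4 279.4] n 363 zmed 0.0367 [[0.5035, 0.0865], [0.4969, 0.0986], [0.4929, 0.1062]]
px [494.9 355.6] n 607 zmed 0.0087 [[0.8013, 0.4325], [0.7775, 0.4247], [0.7627, 0.4197]]
```

View pics/p1.png

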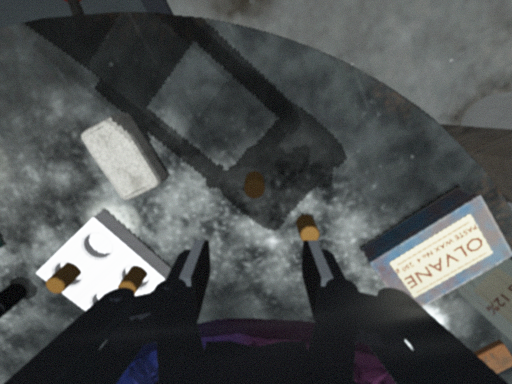

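The pad sits at (254,185), almost directly under the TCP. I'll descend around it and check before the last few millimetres.

>>> carry_out(delta_pos=[[2,-1,30],[2,-1,60],[2,-1,80],[2,-1,85],[2,-1,85]], turn=[[0,0,0],[0,0,0],[0,0,0],[0,0,0],[0,0,0]], grip=[-0.2,-0.2,-0.2,-0.2,-0.2])

```text
time: 2.9
position: [0.4638, 0.2603, 0.0261]
eef_rot: [0.227, 0.974, 0.001, 0.001]
force: [0.7, -0.9, -0.1]
finger_gap: 0.0513
```

```bash
python3 pads.py p2
```

```text
tcp [0.464  0.2605 0.0265] F [ 0.09 -0.55  0.5 ] gap 0.0516
px [255.4 221.7] n 919 zmed 0.0317 [[0.4646, 0.2594], [0.4583, 0.2626], [0.4543, 0.2645]]
px [  7.  337.5] n 377 zmed 0.0254 [[0.467, 0.025], [0.4604, 0.0478], [0.4563, 0.062]]
```

View pics/p2.png

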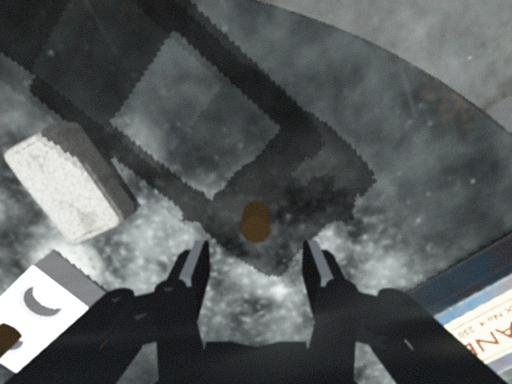

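>>> carry_out(delta_pos=[[0,0,6],[0,0,10],[0,0,10],[0,0,10],[0,0,10],[0,0,10],[0,0,10],[0,0,10]], turn=[[0,0,0],[0,0,0],[0,0,0],[0,0,0],[0,0,0],[0,0,0],[0,0,0],[0,0,0]], grip=[-0.2,-0.2,0.6,1,1,1,1,1])

```text
time: 3.95
position: [0.4627, 0.2603, 0.0147]
eef_rot: [0.227, 0.974, 0.0, 0.0]
force: [0.9, 0.0, -0.2]
finger_gap: 0.0003
```

```bash
python3 pads.py p3
```

```text
tcp [0.4627 0.2604 0.0148] F [-0.6   0.33 -0.28] gap 0.0003
px [256.1 223.7] n 711 zmed 0.0283 [[0.4606, 0.2615], [0.4541, 0.2646], [0.4501, 0.2666]]
px [329.8 276.8] n 391 zmed 0.0138 [[0.5225, 0.2911], [0.5105, 0.2916], [0.503, 0.2919]]
```

View pics/p3.png

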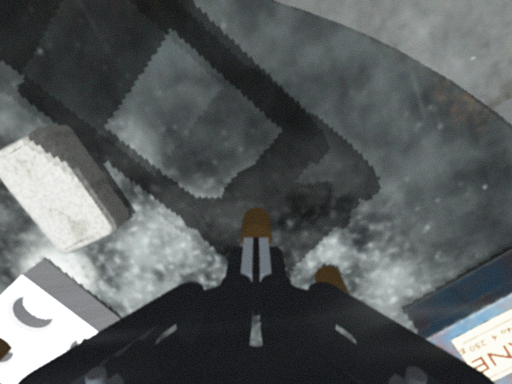

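The fingers shut on nothing: the pad still shows at (256,223), with the fingertips below it in the picture. I'll check the camera-to-finger geometry with depth.

```bash
python3 - <<'E'
from h import *
f=grab("wrist"); o=r.get_obs(); T=R.from_quat(o["eef_rot"]).as_matrix()
C=cloud(f); L=(C-o["position"])@T
for rw in range(204,300,5): print(rw,f["color"][rw,248:266:8].tolist(),(L[rw,248]*1000).round(1),(L[rw,262]*1000).round(1), f["range_z"][rw,248].round(4))
for n in ["scene","side"]:
    g=grab(n); 
    uv=cv2.projectPoints(np.zeros(3),np.zeros(3),np.zeros(3),np.eye(3),None)
    P=np.array(g["rotation"]).T@(o["position"]-np.array(g["origin"])); K=np.array(g["intrinsics"]); u=K[0,2]+K[0,0]*P[0]/-P[2]; v=K[1,2]-K[1,1]*P[1]/-P[2]
    print(n,u,v); u=int(u);v=int(v)
    cv2.imwrite(f"pics/p3{n}.png",cv2.resize(g["color"][v-35:v+35,u-45:u+45,::-1],None,fx=7,fy=7,interpolation=cv2.INTER_CUBIC))
E
```

```text
204 [[67, 74, 72], [63, 67, 68], [46, 52, 54]] [10.4 -5.8 15.8] [10.5  4.5 15.6] 0.2092
209 [[66, 61, 55], [63, 50, 28], [56, 56, 48]] [ 6.1 -5.9 17. ] [ 8.8  4.3 10. ] 0.2116
214 [[61, 47, 25], [63, 49, 27], [64, 51, 32]] [ 7.6 -5.5  3.5] [8.8 4.1 0.6] 0.1983
219 [[66, 49, 30], [63, 47, 25], [65, 46, 29]] [ 7.9 -5.3 -6. ] [ 8.2  4.  -6.6] 0.1892
224 [[62, 50, 26], [68, 52, 31], [65, 49, 28]] [  7.7  -5.1 -13.5] [  8.7   3.8 -15.7] 0.1822
229 [[69, 51, 31], [70, 55, 34], [67, 55, 30]] [  6.1  -5.  -17.5] [  6.1   3.8 -17.5] 0.1789
234 [[70, 54, 26], [74, 56, 33], [67, 54, 32]] [  2.2  -5.1 -16.6] [  2.1   3.8 -16.4] 0.1811
239 [[105, 113, 118], [23, 25, 24], [108, 114, 120]] [ 12.4  -4.3 -43.3] [ 12.8   3.1 -44. ] 0.1525
244 [[109, 114, 124], [24, 25, 25], [108, 116, 120]] [ 12.7  -4.2 -49.3] [ 12.3   3.  -48.8] 0.1467
249 [[102, 114, 118], [28, 28, 31], [112, 119, 126]] [ 12.9  -4.1 -54.9] [ 12.7   2.9 -54.6] 0.1413
254 [[110, 115, 123], [13, 17, 19], [104, 110, 117]] [ 12.9  -3.9 -59.8] [ 13.    2.8 -59.9] 0.1367
259 [[106, 111, 118], [24, 27, 25], [105, 109, 118]] [ 12.6  -3.8 -63
[... 185 characters left out ...]
3.2  -3.6 -73. ] [ 13.    2.5 -72.7] 0.1241
274 [[118, 125, 137], [28, 21, 26], [114, 127, 132]] [ 12.   -3.6 -74.9] [ 12.3   2.4 -75.3] 0.1226
279 [[30, 31, 36], [31, 35, 35], [27, 29, 29]] [ 13.8  -3.4 -81.1] [ 13.3   2.3 -80.5] 0.1162
284 [[27, 32, 33], [30, 28, 28], [29, 30, 32]] [ 14.   -3.3 -84.7] [ 13.7   2.2 -84.3] 0.1127
289 [[33, 31, 34], [30, 34, 37], [20, 28, 30]] [ 13.7  -3.2 -87.4] [ 14.1   2.1 -87.9] 0.1102
294 [[30, 31, 38], [24, 30, 31], [26, 31, 29]] [ 13.7  -3.2 -90.4] [ 12.2   2.1 -88.5] 0.1074
299 [[29, 28, 30], [23, 27, 26], [28, 27, 33]] [ 12.6  -3.1 -91.9] [ 10.4   2.1 -89.1] 0.1063
scene 191.93272508539488 184.86304776368758
side 236.01196363302336 179.94115435151141
```

View pics/p3scene.png

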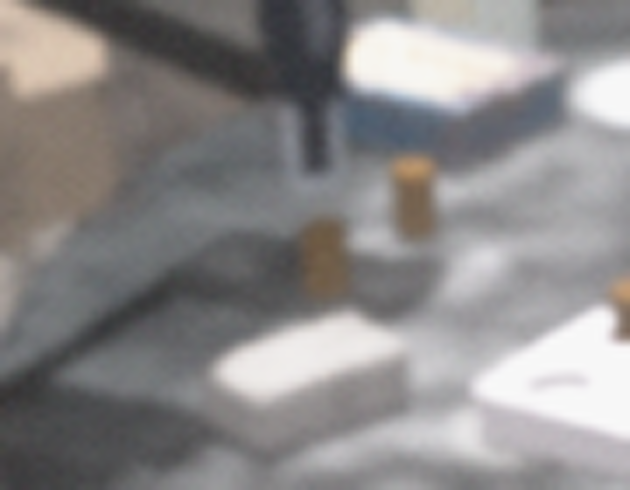

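View pics/p3side.png

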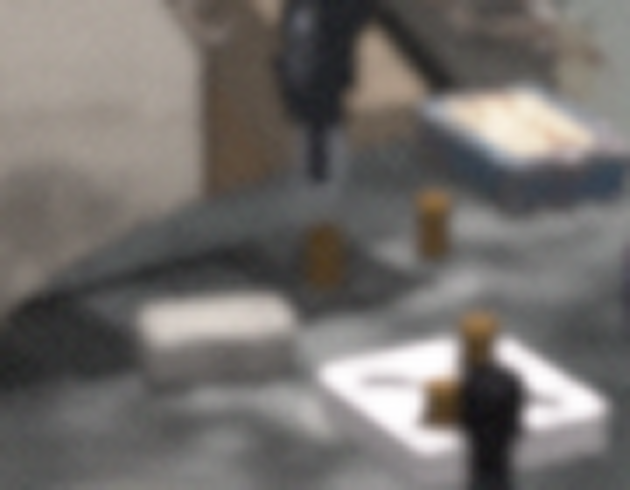

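```bash
python3 - <<'E'
from h import *
o=r.get_obs(); p=o["position"]
for n,uv in [("scene",(191.1,174.5)),("side",(235.6,170.3))]:
    g=grab(n); O,d=ray(g,[uv]); d=d[0]
    h=np.linalg.norm(p[:2]-O[:2])/np.linalg.norm(d[:2]); q=O+d*h; print(n,q, "tip above tcp",q[2]-p[2])
    C=cloud(g); u,v=map(int,uv)
    for vv in range(v-8,v+3,2): print(C[vv,u].round(3),g["color"][vv,u])
    # pad mid
print(o["joint_pos"],p)
E
```

```text
scene [0.46251388 0.2604738  0.04853126] tip above tcp 0.033805555927762514
[0.455 0.246 0.082] [70 71 77]
[0.454 0.246 0.075] [70 67 73]
[0.455 0.248 0.068] [65 67 72]
[0.454 0.247 0.062] [77 79 83]
[0.458 0.254 0.053] [123 125 131]
[ 0.528  0.362 -0.003] [136 139 143]
side [0.46090401 0.26078453 0.05318308] tip above tcp 0.038457377596567914
[0.453 0.237 0.094] [47 48 52]
[0.456 0.25  0.082] [55 55 60]
[0.455 0.247 0.075] [52 53 56]
[0.455 0.247 0.067] [57 55 62]
[0.457 0.253 0.057] [81 80 85]
[ 0.49   0.392 -0.004] [101 102 104]
[ 4.05653673e-01  1.51204788e-01  1.66552317e+00  6.19499794e-05
  1.32481437e+00 -7.07380418e-01] [0.46271021 0.26034459 0.0147257 ]
```

The wrist depth and both fixed cameras put the real fingertips about 38 mm above the reported TCP, so the stated TCP offset doesn't match the gripper. I'll work from the measured fingertips: reopen, descend about 25 mm, and look again.

>>> carry_out(delta_pos=[[0,0,0],[0,0,0],[-1,0,0],[-1,0,10],[-1,0,20],[-1,0,25],[-1,0,25]], turn=[[0,0,0],[0,0,0],[0,0,0],[0,0,0],[0,0,0],[0,0,0],[0,0,0]], grip=[-0.2,-0.2,-0.2,-0.2,-0.2,-0.2,-0.2])

```text
time: 5.12
position: [0.4629, 0.2596, -0.0112]
eef_rot: [0.227, 0.974, -0.001, -0.001]
force: [-0.8, -0.8, 0.7]
finger_gap: 0.0514
```

```bash
cat > look.py <<'E'
from h import *
import sys
# usage look.py tag : crops of scene/side around tip, plus wrist
tag=sys.argv[1]; o=r.get_obs(); p=o["position"]+np.array([0,0,.03])
print(o["position"].round(4),o["force"].round(2),o["ft_torque"].round(2),round(o["finger_gap"],4),o["time"])
ims=[]
for n in ["scene","side"]:
    g=grab(n); P=np.array(g["rotation"]).T@(p-np.array(g["origin"])); K=np.array(g["intrinsics"]); u=int(K[0,2]+K[0,0]*P[0]/-P[2]); v=int(K[1,2]-K[1,1]*P[1]/-P[2])
    ims.append(cv2.resize(g["color"][v-35:v+35,u-40:u+40,::-1],(400,350),interpolation=cv2.INTER_CUBIC))
f=grab("wrist"); 
cv2.imwrite(f"pics/{tag}.png",np.hstack(ims)); save(f,tag+"w"); np.savez("/tmp/"+tag+".npz",**f)
E
python3 look.py q1
```

```text
[ 0.4629  0.2596 -0.0112] [-0.77 -0.85  0.66] [-0.01  0.02  0.  ] 0.0514 5.125
```

View pics/q1.png

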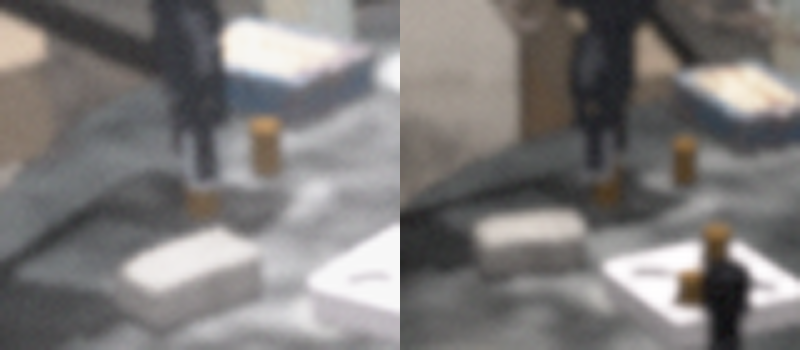

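View pics/q1w.png

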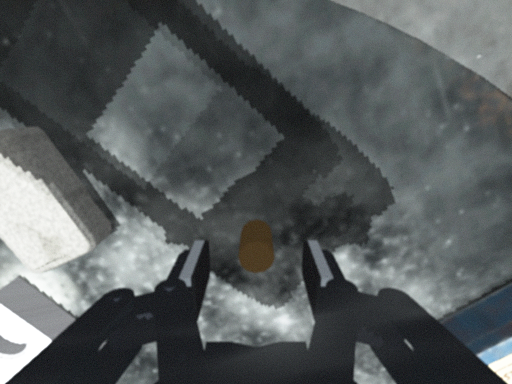

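Confirmed: the fingertips are now just beside the pad's top at (255,245). I'll go 10 mm lower and close.

>>> carry_out(delta_pos=[[0,0,6],[0,0,10],[0,0,10],[0,0,10],[0,0,10],[0,0,10],[0,0,10]], turn=[[0,0,0],[0,0,0],[0,0,0],[0,0,0],[0,0,0],[0,0,0],[0,0,0]], grip=[-0.2,-0.2,0.3,1,1,1,1])

```text
time: 6.15
position: [0.4638, 0.26, -0.0201]
eef_rot: [0.227, 0.974, 0.0, 0.0]
force: [-0.5, -0.9, 0.2]
finger_gap: 0.0162
```

```bash
python3 look.py q2
```

```text
[ 0.4638  0.26   -0.0201] [-0.53 -0.88  0.22] [ 0.    0.03 -0.02] 0.0162 6.15
```

View pics/q2.png

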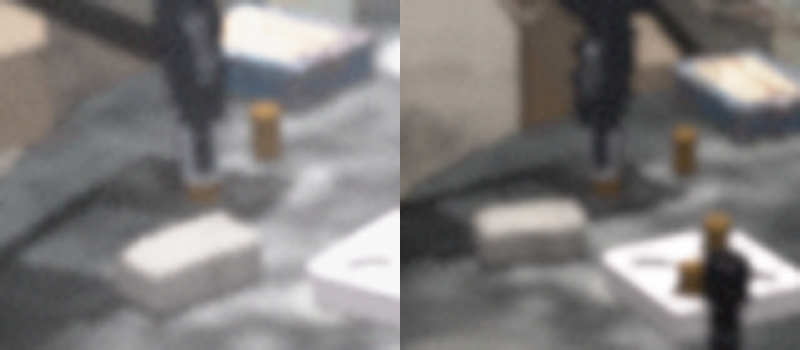

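View pics/q2w.png

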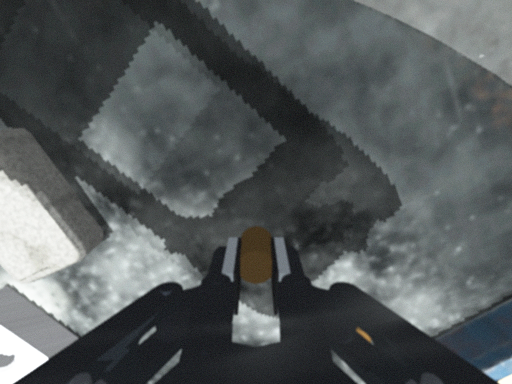

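```bash
python3 - <<'E'
from h import *
f=dict(np.load("/tmp/q2.npz")); o=r.get_obs(); T=R.from_quat(o["eef_rot"]).as_matrix()
L=(cloud(f)-o["position"])@T*1000
for rw in range(224,300,5): print(rw,*[(L[rw,c]).round(1).tolist() for c in (232,257,282)])
row=L[250]; print([(c,row[c].round(0).tolist()) for c in range(215,300,5)])
E
```

```text
224 [10.4, -14.8, -19.4] [10.2, 0.6, -19.0] [9.8, 16.1, -18.1]
229 [6.8, -14.9, -19.0] [10.5, 0.5, -26.8] [6.4, 16.2, -18.2]
234 [3.6, -15.0, -19.5] [10.8, 0.5, -34.1] [3.6, 16.2, -19.5]
239 [13.3, -12.8, -45.0] [10.3, 0.5, -39.2] [12.3, 13.8, -43.0]
244 [12.9, -12.4, -49.7] [10.2, 0.4, -44.8] [13.0, 13.2, -49.9]
249 [13.4, -11.9, -55.9] [10.6, 0.4, -50.8] [12.9, 12.7, -55.0]
254 [12.6, -11.7, -59.3] [8.4, 0.4, -52.0] [12.7, 12.3, -59.5]
259 [13.1, -11.2, -64.5] [5.9, 0.4, -52.6] [13.4, 11.8, -65.2]
264 [12.6, -11.0, -68.0] [3.1, 0.4, -52.8] [12.6, 11.6, -68.1]
269 [12.4, -10.7, -71.7] [0.0, 0.4, -52.7] [12.5, 11.3, -71.9]
274 [12.4, -10.4, -75.5] [-2.8, 0.4, -52.9] [12.8, 10.9, -76.1]
279 [9.7, -10.5, -75.3] [-6.6, 0.4, -51.8] [13.7, 10.4, -80.9]
284 [8.9, -10.3, -77.6] [-34.0, 0.6, -18.1] [13.7, 10.1, -84.3]
289 [8.3, -10.2, -80.2] [-37.2, 0.6, -19.2] [14.2, 9.8, -88.1]
294 [6.4, -10.1, -81.0] [-41.6, 0.7, -18.7] [13.5, 9.6, -90.1]
299 [4.3, -10.2, -81.4] [-45.9, 0.7, -18.3] [14.6, 9.2, -94.4]
[(215, [9.0, -21.0, -49.0]), (220, [8.0, -19.0, -48.0]), (225, [9.0, -16.0, -49.0]), (230, [13.0, -13.0, -56.0]), (235, [13.0, -10.0, -56.0]), (240, [8.0, -8.0, -48.0]), (245, [9.0, -6.0, -48.0]), (250, [10.0, -3.0, -51.0]), (255, [10.0, -1.0, -52.0]), (260, [10.0, 2.0, -51.0]), (265, [9.0, 5.0, -49.0]), (270, [6.0, 8.0, -43.0]), (275, [13.0, 9.0, -55.0]), (280, [13.0, 12.0, -56.0]), (285, [13.0, 14.0, -56.0]), (290, [9.0, 18.0, -49.0]), (295, [9.0, 20.0, -49.0])]
```

```bash
python3 - <<'E'
from h import *
f=dict(np.load("/tmp/w1.npz")); print(plane(f,[(216.6,171.2),(216.2,218)],.022).round(4))
print(plane(f,[(189,199),(240,201.5)],.042).round(4))
E
```

```text
[[0.4486 0.082  0.022 ]
 [0.5136 0.0457 0.022 ]]
[[0.4639 0.0313 0.042 ]
 [0.4998 0.0954 0.042 ]]
```

>>> carry_out(delta_pos=[[0,0,-10],[0,0,-30],[0,0,-60],[0,0,-80],[0,0,-80]], turn=[[0,0,0],[0,0,0],[0,0,0],[0,0,0],[0,0,0]], grip=[1,1,1,1,1])

```text
time: 6.92
position: [0.4652, 0.2606, 0.0623]
eef_rot: [0.227, 0.974, 0.002, 0.002]
force: [-0.6, 0.0, -1.4]
finger_gap: 0.0164
```

```bash
python3 look.py q3
```

```text
[0.4652 0.2606 0.0623] [-0.64  0.   -1.43] [-0.01  0.02 -0.04] 0.0164 6.925
```

View pics/q3.png

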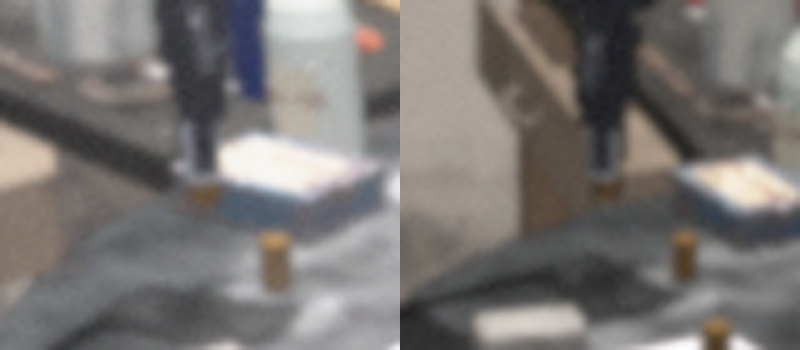

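View pics/q3w.png

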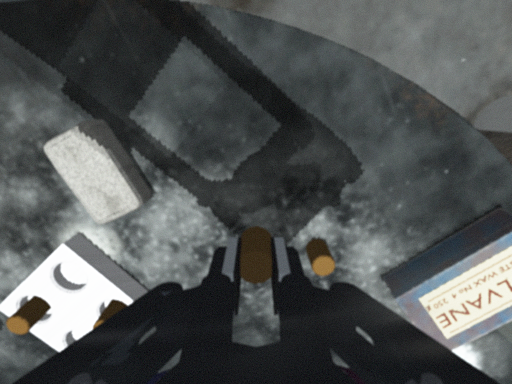

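The pad is held upright in the jaws at (256,255). Next I'll move over the far empty well, at about (0.514, 0.046).

>>> carry_out(delta_pos=[[-28,-34,0],[-60,-75,0],[-95,-117,0],[-125,-155,5],[-139,-171,12],[-139,-171,15],[-139,-171,15],[-139,-171,15]], turn=[[0,0,0],[0,0,0],[0,0,0],[0,0,0],[0,0,0],[0,0,0],[0,0,0],[0,0,0]], grip=[1,1,1,1,1,1,1,1])

```text
time: 8.07
position: [0.5124, 0.0461, 0.0446]
eef_rot: [0.226, 0.974, 0.0, -0.0]
force: [0.2, -0.0, -0.1]
finger_gap: 0.0163
```

```bash
python3 look.py q4
```

```text
[0.5124 0.0461 0.0446] [ 0.19 -0.01 -0.11] [ 0.01  0.03 -0.02] 0.0163 8.075
```

View pics/q4.png

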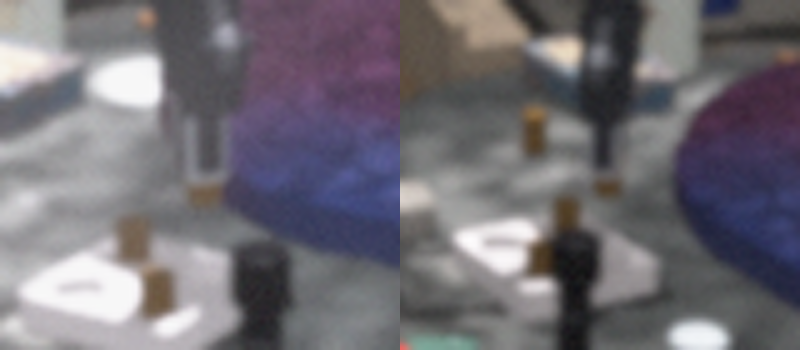

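View pics/q4w.png

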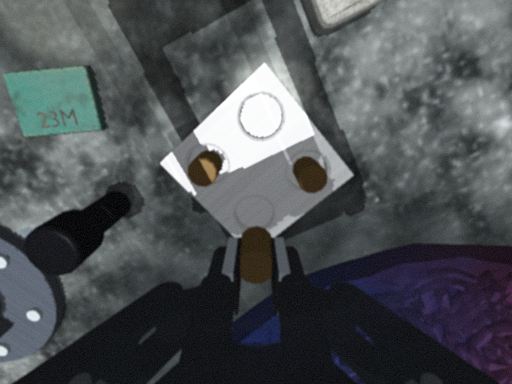

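```bash
python3 - <<'E'
from h import *
f=dict(np.load("/tmp/q4.npz")); o=r.get_obs(); T=R.from_quat(o["eef_rot"]).as_matrix()
C=cloud(f)
print("A,B",plane(f,[(261.5,115.5),(255,212.5)],.022).round(4).tolist())
hsv=cv2.cvtColor(f["color"],cv2.COLOR_RGB2HSV)
b=(hsv[...,0]>8)&(hsv[...,0]<25)&(hsv[...,1]>90)
for (u0,u1,v0,v1) in [(180,232,140,190),(290,332,150,200),(235,280,220,290)]:
    m=np.zeros(b.shape,bool); m[v0:v1,u0:u1]=b[v0:v1,u0:u1]
    P=C[m]; top=P[:,2].max(); k=P[:,2]>np.percentile(P[:,2],85)-.006
    Lp=((P-o["position"])@T*1000); print(m.sum(),np.percentile(P[:,2],[5,50,95]).round(4),"topmean",P[k].mean(0).round(4),"local",np.median(Lp[k],0).round(1),Lp[k].min(0).round(1),Lp[k].max(0).round(1))
k=(C[...,2]>.035)&(C[...,0]>.5)&(hsv[...,0]>100)&(hsv[...,1]>80)&(hsv[...,0]<170)
P=C[k]; d=np.linalg.norm(P[:,:2]-[.513,.046],axis=1); i=d.argmin(); print("disc nearest",P[i],d[i])
w=f["color"][90:290,150:370,::-1]; cv2.imwrite("pics/q4z.png",cv2.resize(w,None,fx=3,fy=3,interpolation=cv2.INTER_CUBIC))
E
```

```text
A,B [[0.4491, 0.0815, 0.022], [0.5116, 0.0458, 0.022]]
808 [0.0229 0.0419 0.0431] topmean [0.4624 0.0319 0.0427] local [ 39.  -34.8   2.8] [  29.   -44.3 -180.4] [83.2 -0.3  8.1]
801 [0.0228 0.0418 0.0431] topmean [0.4979 0.0941 0.0425] local [34.5 36.7  2.9] [  24.4   -0.3 -180.4] [83.2 46.1  8.2]
1539 [0.0732 0.0966 0.0981] topmean [0.51   0.047  0.0975] local [  3.   -0.2 -52.2] [  -8.7   -8.5 -180.4] [ 83.2   7.9 -46.7]
disc nearest [0.51574982 0.05314122 0.12072862] 0.007652357626732562
```

View pics/q4z.png

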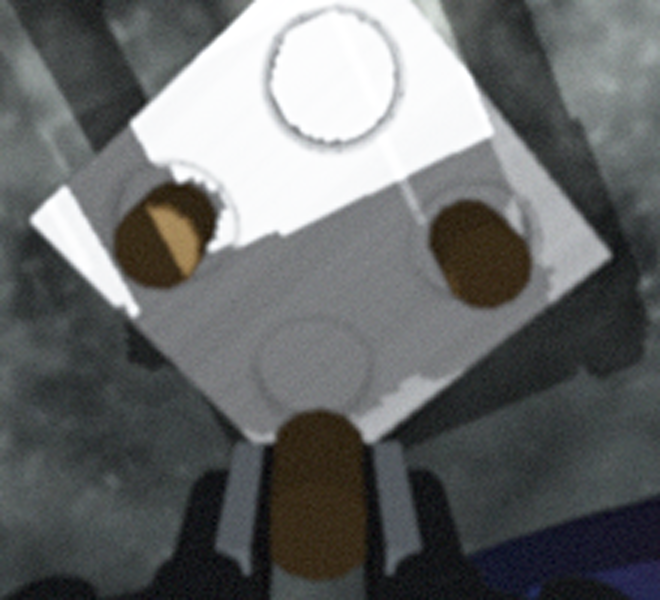

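The far well's rim shows at px (255,212). It comes out at (0.512, 0.0455), and the held pad is at (0.5115, 0.0465), within a millimetre. I'll lower it in.

>>> carry_out(delta_pos=[[0,-1,15],[0,-1,30],[0,-1,40],[0,-1,46],[0,-1,51],[0,-1,54],[0,-1,54],[0,-1,54]], turn=[[0,0,0],[0,0,0],[0,0,0],[0,0,0],[0,0,0],[0,0,0],[0,0,0],[0,0,0]], grip=[1,1,1,1,1,1,1,1])

```text
time: 9.22
position: [0.5126, 0.0442, -0.0089]
eef_rot: [0.227, 0.974, 0.0, 0.0]
force: [0.0, -0.1, -0.7]
finger_gap: 0.0162
```

```bash
python3 look.py q5
```

```text
[ 0.5126  0.0442 -0.0089] [ 0.03 -0.12 -0.72] [-0.   -0.04 -0.01] 0.0162 9.225
```

View pics/q5.png

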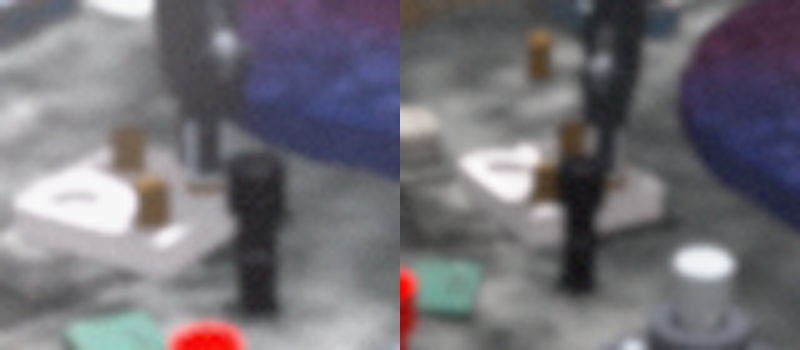

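View pics/q5w.png

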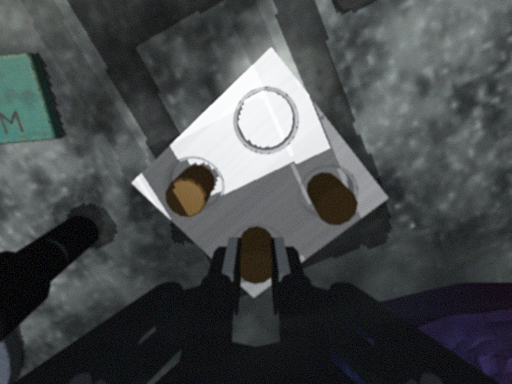

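No contact force, and the pad is down in the well. I'll lower 1.5 mm, open part way, and raise.

>>> carry_out(delta_pos=[[0,0,1.5],[0,0,1.5],[0,0,1.5],[0,0,1.5],[0,0,1.5],[0,0,-15],[0,0,-40],[0,0,-80],[0,0,-110],[0,0,-110],[0,0,-110]], turn=[[0,0,0],[0,0,0],[0,0,0],[0,0,0],[0,0,0],[0,0,0],[0,0,0],[0,0,0],[0,0,0],[0,0,0],[0,0,0]], grip=[1,0.5,0.2,0.1,0.1,0.1,0.1,0.1,-0.2,-0.2,-0.2])

```text
time: 10.75
position: [0.5119, 0.0441, 0.1005]
eef_rot: [0.227, 0.974, -0.0, -0.0]
force: [-0.0, -0.6, -0.1]
finger_gap: 0.0511
```

```bash
python3 look.py q6; python3 pads.py q6p
```

```text
[0.5119 0.0441 0.1005] [-0.03 -0.58 -0.13] [ 0.03  0.   -0.03] 0.0511 10.75
tcp [0.5113 0.0442 0.0992] F [-0.23  0.22 -0.67] gap 0.0512
px [504.2  93. ] n 285 zmed 0.0114 [[0.5271, 0.277], [0.5217, 0.265], [0.5183, 0.2576]]
px [217.8 155.1] n 446 zmed 0.0419 [[0.4648, 0.0275], [0.4631, 0.0307], [0.462, 0.0328]]
px [301.1 160. ] n 451 zmed 0.0419 [[0.5033, 0.0952], [0.4993, 0.0943], [0.4968, 0.0937]]
px [256.6 195.7] n 432 zmed 0.0418 [[0.5165, 0.0423], [0.5117, 0.0446], [0.5087, 0.046]]
```

View pics/q6w.png

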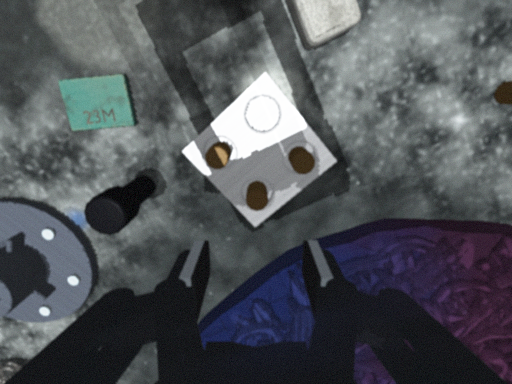

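The first pad stands in its well at px (257,195), its top at 42 mm like the others. Now the second pad.

>>> carry_out(delta_pos=[[18,46,0],[38,98,0],[58,150,0],[77,200,10],[89,229,30],[89,229,50],[89,229,50],[89,229,50]], turn=[[0,0,0],[0,0,0],[0,0,0],[0,0,0],[0,0,0],[0,0,0],[0,0,0],[0,0,0]], grip=[-0.2,-0.2,-0.2,-0.2,-0.2,-0.2,-0.2,-0.2])

```text
time: 11.95
position: [0.5339, 0.2886, 0.0509]
eef_rot: [0.227, 0.974, 0.0, 0.0]
force: [-0.4, 0.1, 0.7]
finger_gap: 0.0512
```

```bash
python3 pads.py s1
```

```text
tcp [0.5343 0.2887 0.0517] F [1.21 0.26 0.43] gap 0.0512
px [254.8 207.3] n 700 zmed 0.0317 [[0.533, 0.2881], [0.5275, 0.2909], [0.5241, 0.2926]]
px [ 25.6 276.8] n 940 zmed 0.0374 [[0.5024, 0.0787], [0.4992, 0.097], [0.4972, 0.1084]]
px [  4.5 303.1] n 187 zmed 0.0235 [[0.5158, 0.0428], [0.5116, 0.0638], [0.509, 0.0769]]
px [502.  365.5] n 433 zmed 0.0084 [[0.7923, 0.4337], [0.7675, 0.4256], [0.7521, 0.4206]]
```

View pics/s1.png

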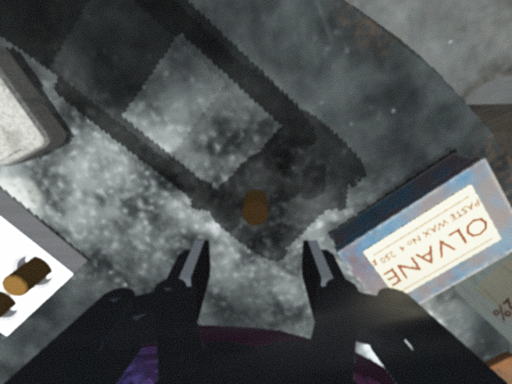

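>>> carry_out(delta_pos=[[0,-1,25],[0,-1,50],[0,-1,65],[0,-1,71.5],[0,-1,71.5],[0,-1,71.5],[0,-1,71.5],[0,-1,71.5],[0,-1,71.5],[0,-1,71.5]], turn=[[0,0,0],[0,0,0],[0,0,0],[0,0,0],[0,0,0],[0,0,0],[0,0,0],[0,0,0],[0,0,0],[0,0,0]], grip=[-0.2,-0.2,-0.2,-0.2,-0.2,0.3,1,1,1,1])

```text
time: 13.25
position: [0.5341, 0.2884, -0.0195]
eef_rot: [0.227, 0.974, 0.001, 0.001]
force: [-0.8, -0.7, 5.0]
finger_gap: 0.0165
```

```bash
python3 look.py s2
```

```text
[ 0.5341  0.2884 -0.0195] [-0.84 -0.7   4.95] [0.01 0.06 0.  ] 0.0165 13.25
```

View pics/s2w.png

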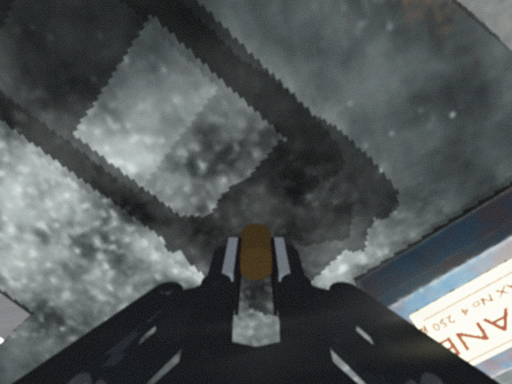

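>>> carry_out(delta_pos=[[0,0,-20],[0,0,-60],[-2,-35,-90],[-6,-85,-90],[-9,-135,-90],[-12,-185,-85],[-15,-223,-75],[-15,-223,-65],[-15,-223,-65],[-15,-223,-65]], turn=[[0,0,0],[0,0,0],[0,0,0],[0,0,0],[0,0,0],[0,0,0],[0,0,0],[0,0,0],[0,0,0],[0,0,0]], grip=[1,1,1,1,1,1,1,1,1,1])

```text
time: 14.65
position: [0.4487, 0.0822, 0.0447]
eef_rot: [0.226, 0.974, 0.0, 0.0]
force: [-0.1, 0.3, -0.7]
finger_gap: 0.0161
```

```bash
python3 look.py s3;python3 - <<'E'
from h import *
f=dict(np.load("/tmp/s3.npz")); o=r.get_obs(); T=R.from_quat(o["eef_rot"]).as_matrix()
C=cloud(f)
hsv=cv2.cvtColor(f["color"],cv2.COLOR_RGB2HSV)
b=(hsv[...,0]>8)&(hsv[...,0]<25)&(hsv[...,1]>90)
m=np.zeros(b.shape,bool); m[220:290,243:270]=b[220:290,243:270]
P=C[m]; P=P[(P[:,2]>.02)&(P[:,2]<.14)]; zt=np.percentile(P[:,2],80); k=abs(P[:,2]-zt)<.004
print("top z",zt,"local", ((P[k]-o["position"])@T*1000).mean(0).round(1), P[k].mean(0).round(4))
w=f["color"][130:330,150:370,::-1]; cv2.imwrite("pics/s3z.png",cv2.resize(w,None,fx=3,fy=3,interpolation=cv2.INTER_CUBIC))
E
```

```text
[0.4487 0.0822 0.0447] [-0.09  0.25 -0.7 ] [ 0.01 -0.02 -0.  ] 0.0161 14.65
top z 0.09659398657099638 local [  4.   -0.1 -51.5] [0.4451 0.0838 0.0962]
```

View pics/s3z.png

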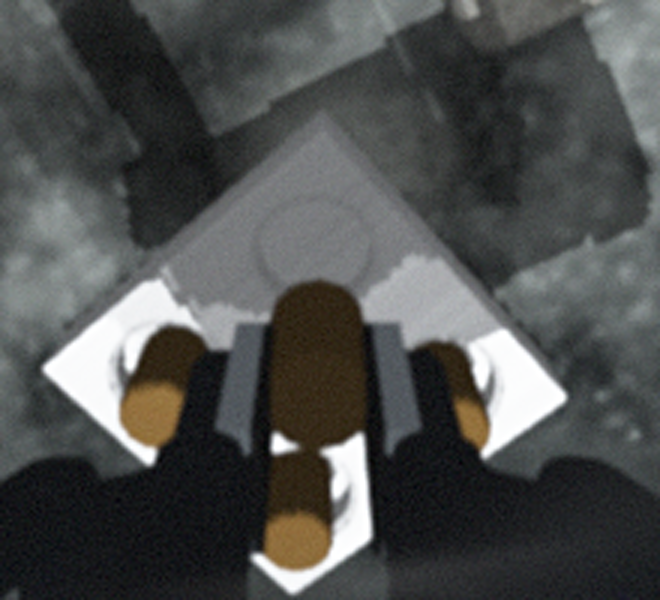

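The near well is at px (254,211), the same place relative to the tool as in the first placement. I'll lower the pad, checking before release.

>>> carry_out(delta_pos=[[0,-0.5,15],[0,-0.5,30],[0,-0.5,40],[0,-0.5,46],[0,-0.5,51],[0,-0.5,54],[0,-0.5,54],[0,-0.5,54]], turn=[[0,0,0],[0,0,0],[0,0,0],[0,0,0],[0,0,0],[0,0,0],[0,0,0],[0,0,0]], grip=[1,1,1,1,1,1,1,1])

```text
time: 15.8
position: [0.4484, 0.0809, -0.0094]
eef_rot: [0.227, 0.974, 0.0, 0.001]
force: [0.3, 0.2, -0.5]
finger_gap: 0.016
```

```bash
python3 look.py s4
```

```text
[ 0.4484  0.0809 -0.0094] [ 0.28  0.21 -0.48] [ 0.01 -0.06  0.02] 0.016 15.8
```

View pics/s4w.png

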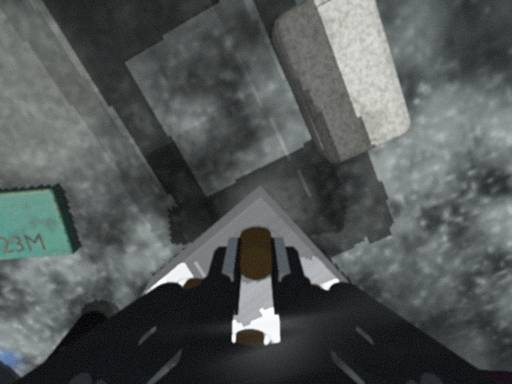

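View pics/s4.png

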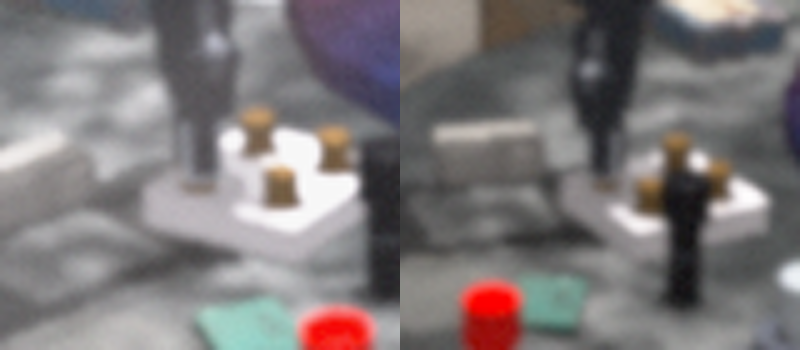

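>>> carry_out(delta_pos=[[0,0,1.5],[0,0,1.5],[0,0,1.5],[0,0,1.5],[0,0,1.5],[0,0,-15],[0,0,-40],[0,0,-80],[0,0,-120],[0,0,-120],[0,0,-120]], turn=[[0,0,0],[0,0,0],[0,0,0],[0,0,0],[0,0,0],[0,0,0],[0,0,0],[0,0,0],[0,0,0],[0,0,0],[0,0,0]], grip=[1,0.5,0.2,0.1,0.1,0.1,0.1,0.1,-0.1,-0.1,-0.1])

```text
time: 17.32
position: [0.4477, 0.0809, 0.1105]
eef_rot: [0.227, 0.974, 0.0, 0.0]
force: [-0.1, -0.2, -0.7]
finger_gap: 0.0469
```

```bash
python3 pads.py s5
```

```text
tcp [0.4471 0.0809 0.1095] F [ 0.58  0.39 -0.67] gap 0.0469
px [255.6 189.5] n 390 zmed 0.0419 [[0.4504, 0.0794], [0.4459, 0.0816], [0.4431, 0.083]]
px [217.2 225.3] n 389 zmed 0.0418 [[0.4679, 0.0257], [0.4624, 0.031], [0.459, 0.0343]]
px [290.8 229.7] n 388 zmed 0.0418 [[0.5068, 0.0931], [0.499, 0.0945], [0.4942, 0.0954]]
px [251.7 258.8] n 378 zmed 0.0416 [[0.52, 0.0403], [0.5115, 0.0448], [0.5061, 0.0476]]
```

View pics/s5.png

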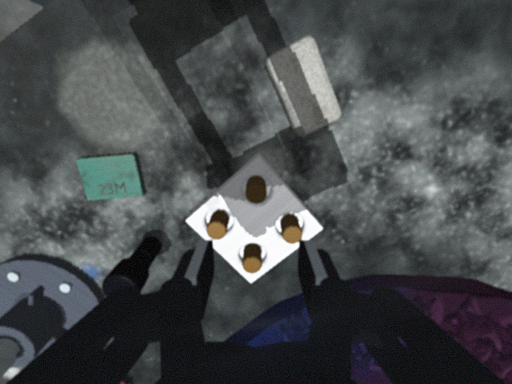

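All four wells now hold upright pads, tops at 42 mm, at px (256,189), (217,225), (291,230) and (252,259). Next I'll go over the hub.

>>> carry_out(delta_pos=[[-22,-40,-20],[-46,-85,-40],[-70,-130,-40],[-95,-175,-40],[-120,-220,-40],[-140,-260,-40],[-153,-282,-40],[-153,-282,-40],[-153,-282,-40],[-153,-282,-40]], turn=[[0,0,0],[0,0,0],[0,0,0],[0,0,0],[0,0,0],[0,0,0],[0,0,0],[0,0,0],[0,0,0],[0,0,0]], grip=[-0.3,-0.3,-0.3,-0.3,-0.3,-0.3,-0.3,-0.3,-0.3,-0.3])

```text
time: 18.62
position: [0.4604, -0.2384, 0.1498]
eef_rot: [0.226, 0.974, 0.0, -0.0]
force: [-0.4, 0.1, 0.2]
finger_gap: 0.0554
```

```bash
python3 look.py t1
```

```text
[ 0.4604 -0.2384  0.1498] [-0.36  0.08  0.17] [0.04 0.07 0.01] 0.0554 18.625
```

View pics/t1w.png

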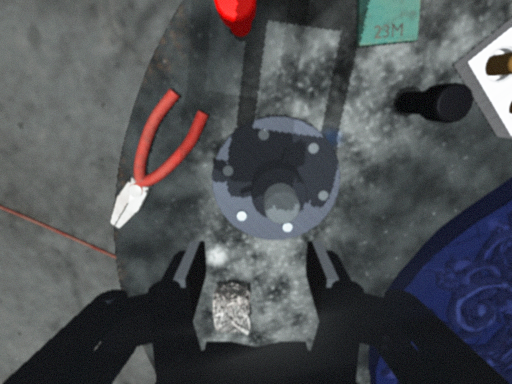

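```bash
cat > pin.py <<'E'
from h import *
import sys
f=dict(np.load(f"/tmp/{sys.argv[1]}.npz")); o=r.get_obs(); T=R.from_quat(o["eef_rot"]).as_matrix(); zt=float(sys.argv[2]) if len(sys.argv)>2 else .096
C=cloud(f); L=(C-o["position"])@T*1000
v,u=np.mgrid[:384,:512]
near=(u>200)&(u<340)&(v>120)&(v<330)&(f["range_z"]>0)
def circ(zl,zh,zp,rad,name):
    m=(near&(C[...,2]>zl)&(C[...,2]<zh)&(np.hypot(L[...,0],L[...,1])<rad)).astype(np.uint8)
    m=cv2.morphologyEx(m,cv2.MORPH_OPEN,np.ones((3,3),np.uint8))
    n,l,s,ce=cv2.connectedComponentsWithStats(m); 
    if n<2: print(name,"none");return
    i=1+s[1:,4].argmax()
    cs,_=cv2.findContours((l==i).astype(np.uint8),cv2.RETR_EXTERNAL,cv2.CHAIN_APPROX_NONE)
    uv=cv2.convexHull(cs[0]).reshape(-1,2); X=plane(f,uv,zp)[:,:2].astype(np.float32)*1000
    (x,y),rr=cv2.minEnclosingCircle(X); e=cv2.fitEllipse(X) if len(X)>4 else None
    z=C[...,2][l==i]
    p=np.array([e[0][0],e[0][1],zp*1000]); print(name,s[i],"z",np.median(z).round(4),"enc",round(x,1),round(y,1),round(rr,1),"ell",np.round(e[0],1),np.round(e[1],1),"local",((p/1000-o["position"])@T*1000).round(1))
    k=l==i; print("  cloud centroid",C[k].mean(0).round(4))
circ(zt-.006,zt+.008,zt,60,"head")
circ(.052,.066,.060,90,"boss")
circ(.005,.018,.012,130,"flange")
E
python3 pin.py t1; python3 - <<'E'
from h import *
f=dict(np.load("/tmp/t1.npz"))
cv2.imwrite("pics/t1z.png",cv2.resize(f["color"][105:250,200:350,::-1],None,fx=4,fy=4,interpolation=cv2.INTER_CUBIC))
E
```

```text
head [264 189  36  35 961] z 0.096 enc 475.9 -220.9 16.2 ell [ 475.9 -221.1] [31.1 32.4] local [-5.9 22.6 54.4]
  cloud centroid [ 0.4759 -0.2211  0.0958]
boss [ 251  167   56   49 1233] z 0.0601 enc 475.9 -221.0 28.2 ell [ 476. -221.] [54.8 56.3] local [-5.9 22.7 90.4]
  cloud centroid [ 0.4674 -0.2191  0.0598]
flange [ 212  121  128  119 9376] z 0.0122 enc 477.0 -221.3 74.6 ell [ 477.  -221.3] [148.4 148.8] local [ -6.9  23.  138.4]
  cloud centroid [ 0.4703 -0.2189  0.0124]
```

View pics/t1z.png

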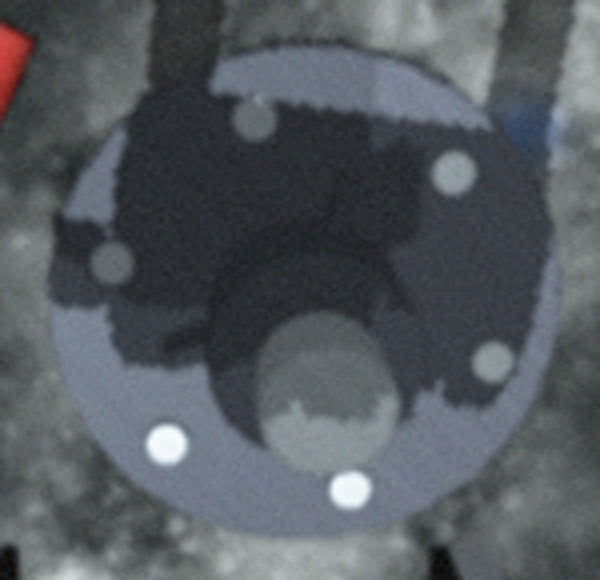

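The pin head shows at px (281,206), centred at (0.4759, −0.2210) with its top at 96 mm. The boss fits the same centre. I'll centre on it and lower to just above the head.

>>> carry_out(delta_pos=[[-3,12,20],[-6,22.5,45],[-6,22.5,70],[-6,22.5,76],[-6,22.5,76],[-6,22.5,76],[-6,22.5,76]], turn=[[0,0,0],[0,0,0],[0,0,0],[0,0,0],[0,0,0],[0,0,0],[0,0,0]], grip=[-0.3,-0.3,-0.3,-0.3,-0.3,-0.3,-0.3])

```text
time: 19.65
position: [0.4765, -0.2226, 0.0755]
eef_rot: [0.227, 0.974, -0.0, 0.001]
force: [-0.1, 0.2, 0.5]
finger_gap: 0.0557
```

```bash
python3 look.py t2; python3 pin.py t2; python3 - <<'E'
from h import *
o=r.get_obs(); print(R.from_quat(o["eef_rot"]).as_matrix().round(4))
f=dict(np.load("/tmp/t2.npz"))
T=R.from_quat(o["eef_rot"]).as_matrix(); L=(cloud(f)-o["position"])@T*1000
# finger inner edges
for rw in (246,255,265):
    z=L[rw,:,2]; x=[c for c in range(150,360) if -90<z[c]<-35 and abs(L[rw,c,0]-13)<2]; print(rw,[(c,L[rw,c].round(1).tolist()) for c in (x[0],x[-1])] , [ (c,L[rw,c].round(1).tolist()) for c in x if abs(c-255)==min(abs(q-255) for q in x)])
    l=[c for c in x if c<255]; g=[c for c in x if c>255]; print(l and L[rw,max(l)].round(1), g and L[rw,min(g)].round(1))
E
```

```text
[ 0.4765 -0.2226  0.0755] [-0.12  0.16  0.47] [-0.01 -0.04  0.01] 0.0557 19.65
head [ 234  215   50   47 1850] z 0.096 enc 475.6 -220.8 16.3 ell [ 475.7 -220.6] [31.1 32.6] local [  1.1   1.4 -21.2]
  cloud centroid [ 0.4756 -0.2205  0.0957]
boss [ 221  180   75   60 2219] z 0.0601 enc 475.7 -220.7 28.3 ell [ 476.  -220.7] [54.8 56.6] local [ 0.8  1.5 14.8]
  cloud centroid [ 0.4674 -0.2168  0.0598]
flange [  201   121   139   148 12285] z 0.0122 enc 477.0 -221.3 74.5 ell [ 477.2 -220.4] [146.1 149.1] local [-0.1  2.2 62.8]
  cloud centroid [ 0.4701 -0.2072  0.0124]
[[-8.970e-01  4.421e-01  1.000e-03]
 [ 4.421e-01  8.970e-01 -4.000e-04]
 [-1.000e-03  0.000e+00 -1.000e+00]]
246 [(188, [12.3, -34.7, -51.2]), (323, [12.5, 33.9, -51.5])] [(201, [12.3, -28.1, -51.1])]
[ 12.3 -28.1 -51.1] [ 11.9  27.5 -50.5]
255 [(184, [13.0, -34.3, -61.2]), (327, [12.6, 33.7, -60.6])] [(198, [11.4, -28.3, -58.5])]
[ 11.4 -28.3 -58.5] [ 12.1  27.3 -59.7]
265 [(179, [13.1, -34.5, -69.9]), (332, [12.8, 33.8, -69.6])] [(195, [11.0, -28.1, -66.7])]
[ 11.  -28.1 -66.7] [ 11.6  27.1 -67.7]
```

View pics/t2w.png

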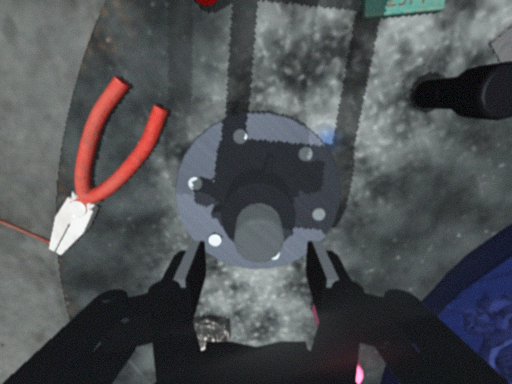

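View pics/t2.png

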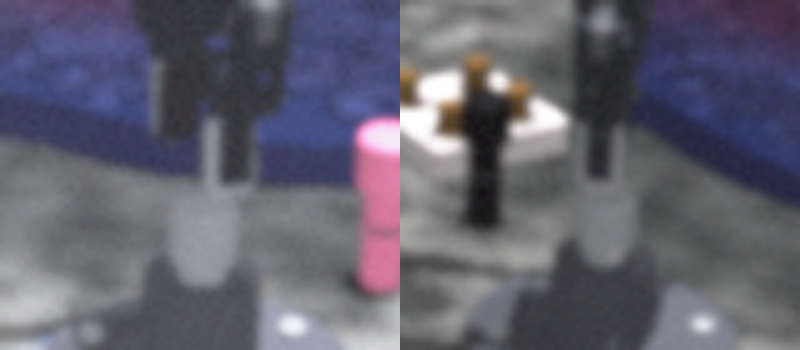

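Measured from the finger edges, the jaw midline is 1.7 mm off the pin in y. I'll correct that and descend around the head.

>>> carry_out(delta_pos=[[0,1.7,0],[0,1.7,12],[0,1.7,25],[0,1.7,35],[0,1.7,40],[0,1.7,40],[0,1.7,40],[0,1.7,40]], turn=[[0,0,0],[0,0,0],[0,0,0],[0,0,0],[0,0,0],[0,0,0],[0,0,0],[0,0,0]], grip=[-0.3,-0.3,-0.3,-0.3,-0.3,-0.3,-0.3,-0.3])

```text
time: 20.8
position: [0.477, -0.2209, 0.0348]
eef_rot: [0.227, 0.974, -0.0, 0.001]
force: [0.3, 0.2, 0.3]
finger_gap: 0.0552
```

```bash
cat > fin.py <<'E'
from h import *
import sys
f=dict(np.load(f"/tmp/{sys.argv[1]}.npz")); o=r.get_obs()
T=R.from_quat(o["eef_rot"]).as_matrix(); L=(cloud(f)-o["position"])@T*1000
print(T[2].round(4),T[:,2].round(4))
for rw in range(228,275,4):
    z=L[rw,:,2]; x=[c for c in range(150,360) if -90<z[c]<-30 and abs(L[rw,c,0]-12.5)<2.5 and abs(L[rw,c,1])>6]
    l=[c for c in x if c<255]; g=[c for c in x if c>255]
    if l and g: print(rw,max(l),min(g),L[rw,max(l)].round(1),L[rw,min(g)].round(1))
E
python3 look.py t3; python3 pin.py t3; python3 fin.py t3
```

```text
[ 0.477  -0.2209  0.0348] [0.31 0.15 0.32] [0.03 0.01 0.01] 0.0552 20.8
head [ 224  246   64   59 2929] z 0.096 enc 475.2 -220.3 16.6 ell [ 475.2 -220.4] [30.9 33.3] local [  1.5  -0.3 -61.4]
  cloud centroid [ 0.475  -0.2202  0.0957]
boss [ 211  198   90   72 3336] z 0.0601 enc 475.6 -220.5 28.4 ell [ 476.2 -220.8] [54.5 58.4] local [  0.5  -0.3 -25.4]
  cloud centroid [ 0.4672 -0.2164  0.0598]
flange [  201   121   139   170 12175] z 0.0123 enc 477.0 -221.1 74.4 ell [ 476.6 -208.1] [116.9 151.3] local [ 5.8 11.2 22.6]
  cloud centroid [ 0.4578 -0.1953  0.0124]
[-7.e-04  1.e-04 -1.e+00] [ 7.e-04 -3.e-04 -1.e+00]
232 245 267 [ 13.9  -6.1 -38.1] [ 13.3   6.  -36.8]
236 244 268 [ 13.7  -6.5 -42.5] [ 13.4   6.4 -41.9]
240 244 268 [ 13.7  -6.4 -47.2] [ 12.9   6.2 -45.6]
244 244 268 [ 13.9  -6.2 -51.9] [ 13.1   6.  -50.4]
248 244 269 [ 13.3  -6.1 -54.8] [ 12.8   6.4 -54. ]
252 243 269 [ 14.   -6.3 -60. ] [ 13.    6.2 -58.3]
256 243 269 [ 12.9  -6.3 -61.8] [ 12.3   6.1 -60.8]
260 243 269 [ 10.8  -6.3 -61.8] [ 10.6   6.  -61.6]
264 196 316 [ 10.5 -28.  -64.8] [ 11.6  27.3 -66.6]
268 194 317 [ 10.8 -28.2 -68.7] [ 10.7  27.4 -68.5]
272 193 318 [ 10.7 -28.  -71.6] [ 10.1  27.5 -70.8]
```

View pics/t3w.png

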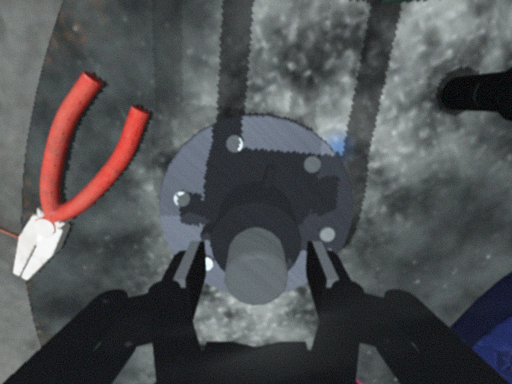

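View pics/t3.png

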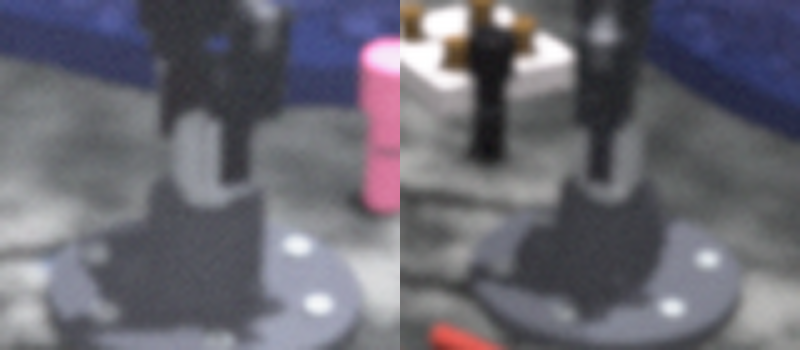

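The jaw midline and pin now agree to 0.1 mm (pin at y −0.3, jaw midline at −0.33). I'll close in place.

>>> carry_out(delta_pos=[[0,0,0],[0,0,0],[0,0,0],[0,0,0],[0,0,0],[0,0,0]], turn=[[0,0,0],[0,0,0],[0,0,0],[0,0,0],[0,0,0],[0,0,0]], grip=[0.0,0.1,1,1,1,1])

```text
time: 21.7
position: [0.4769, -0.2208, 0.0346]
eef_rot: [0.227, 0.974, -0.0, 0.0]
force: [-0.1, 0.1, 2.0]
finger_gap: 0.0297
```

```bash
python3 look.py t4; python3 pin.py t4; python3 fin.py t4
```

```text
[ 0.4769 -0.2208  0.0346] [-0.14  0.13  2.01] [-0.03 -0.01 -0.03] 0.0297 21.7
head [ 201  247  117   59 3798] z 0.096 enc 471.6 -216.6 28.1 ell [ 474.6 -219. ] [33.5 58.2] local [  2.8   0.6 -61.4]
  cloud centroid [ 0.4738 -0.2189  0.0961]
boss [ 211  198   90   48 2547] z 0.06 enc 474.5 -220.0 27.3 ell [ 475.9 -220.7] [54.2 57.7] local [  0.9  -0.3 -25.4]
  cloud centroid [ 0.4628 -0.2143  0.0596]
flange [  201   121   139   151 12137] z 0.0122 enc 474.6 -211.1 73.4 ell [ 473.4 -206.2] [116.  143.9] local [ 9.6 11.5 22.6]
  cloud centroid [ 0.4572 -0.1943  0.0124]
[-9.e-04  0.e+00 -1.e+00] [ 8.e-04 -4.e-04 -1.e+00]
232 245 267 [ 14.2  -6.1 -38.5] [ 13.1   6.1 -36.1]
236 244 268 [ 13.6  -6.5 -42. ] [ 13.3   6.4 -41.4]
240 244 268 [ 13.2  -6.4 -45.9] [ 13.6   6.2 -46.6]
244 244 268 [ 13.3  -6.2 -50.4] [ 13.1   6.1 -50. ]
248 243 269 [ 13.3  -6.5 -54.6] [ 13.1   6.4 -54.3]
252 243 269 [ 12.9  -6.4 -57.8] [ 13.2   6.2 -58.3]
256 243 269 [ 12.1  -6.3 -60.1] [ 12.7   6.1 -61.2]
260 243 269 [ 10.7  -6.3 -61.4] [ 10.3   6.1 -60.8]
264 223 288 [ 11.2 -15.3 -65.6] [ 11.   14.7 -65.3]
268 222 289 [ 11.3 -15.4 -69.1] [ 11.7  14.6 -69.9]
272 222 290 [ 10.4 -15.2 -71. ] [ 11.9  14.7 -73.2]
```

View pics/t4w.png

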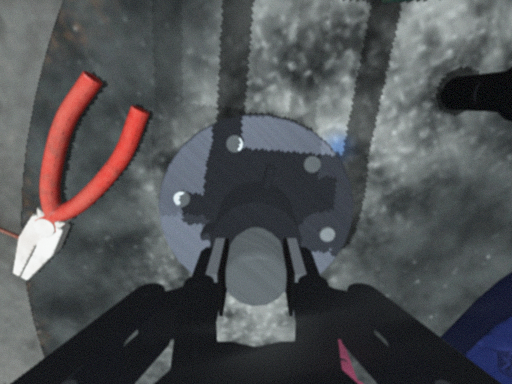

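View pics/t4.png

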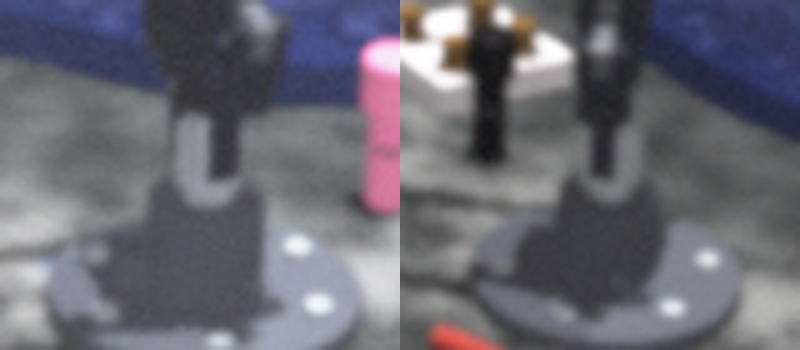

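The head is gripped with almost no side force. I'll lift slowly and check part way.

>>> carry_out(delta_pos=[[0,0,-1],[0,0,-2.5],[0,0,-4],[0,0,-6],[0,0,-8],[0,0,-8],[0,0,-8]], turn=[[0,0,0],[0,0,0],[0,0,0],[0,0,0],[0,0,0],[0,0,0],[0,0,0]], grip=[1,1,1,1,1,1,1])

```text
time: 22.72
position: [0.4765, -0.2205, 0.0422]
eef_rot: [0.227, 0.974, 0.0, -0.0]
force: [0.2, 0.2, -2.6]
finger_gap: 0.0298
```

```bash
python3 look.py t5; python3 pin.py t5 .104
```

```text
[ 0.4765 -0.2205  0.0422] [ 0.24  0.2  -2.6 ] [ 0.    0.07 -0.04] 0.0298 22.725
head [ 201  247  117   59 3772] z 0.1036 enc 470.5 -216.0 28.0 ell [ 475.1 -217.8] [33.1 59.1] local [  2.5   1.8 -61.9]
  cloud centroid [ 0.4735 -0.2189  0.1037]
boss [ 212  195   87   48 2685] z 0.06 enc 474.4 -220.3 27.3 ell [ 467.9 -216.9] [37.8 52.9] local [  9.3  -0.5 -17.9]
  cloud centroid [ 0.4641 -0.2148  0.0597]
flange [  201   121   139   147 11806] z 0.0122 enc 474.9 -212.0 73.7 ell [ 473.5 -207.1] [117.9 144.9] local [ 8.7 10.7 30.1]
  cloud centroid [ 0.4581 -0.1944  0.0124]
```

View pics/t5.png

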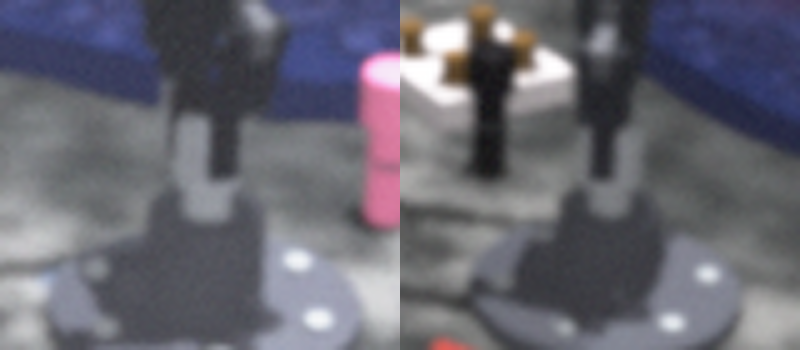

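Fz reads −2.6 N, about the pin's own weight, so the hub isn't being pulled. The head's top is at 103.7 mm and the boss is still at 60 mm. I'll lift the remaining 18 mm.

>>> carry_out(delta_pos=[[0,0,-2],[0,0,-4],[0,0,-6],[0,0,-8],[0,0,-10.5],[0,0,-13],[0,0,-15.5],[0,0,-17.5],[0,0,-18.3],[0,0,-18.3],[0,0,-18.3]], turn=[[0,0,0],[0,0,0],[0,0,0],[0,0,0],[0,0,0],[0,0,0],[0,0,0],[0,0,0],[0,0,0],[0,0,0],[0,0,0]], grip=[1,1,1,1,1,1,1,1,1,1,1])

```text
time: 24.25
position: [0.4765, -0.2206, 0.0604]
eef_rot: [0.227, 0.974, 0.0, -0.0]
force: [0.1, -0.3, -3.4]
finger_gap: 0.03
```

```bash
python3 look.py t6; python3 pin.py t6 .122
```

```text
[ 0.4765 -0.2206  0.0604] [ 0.09 -0.34 -3.42] [0.04 0.01 0.02] 0.03 24.25
head [ 201  247  117   59 3771] z 0.1218 enc 471.4 -216.6 28.1 ell [ 475.1 -218. ] [33.4 59.4] local [  2.4   1.8 -61.6]
  cloud centroid [ 0.4735 -0.2188  0.1219]
boss [ 216  187   80   56 2788] z 0.0601 enc 475.5 -220.5 27.9 ell [ 473.4 -219.2] [49.6 54.7] local [ 3.4 -0.2  0.4]
  cloud centroid [ 0.4674 -0.2165  0.0598]
flange [  201   121   139   135 11274] z 0.0122 enc 474.7 -213.2 73.6 ell [ 475.6 -217.1] [139.3 146.5] local [ 2.4  2.7 48.4]
  cloud centroid [ 0.4611 -0.1975  0.0124]
```

View pics/t6.png

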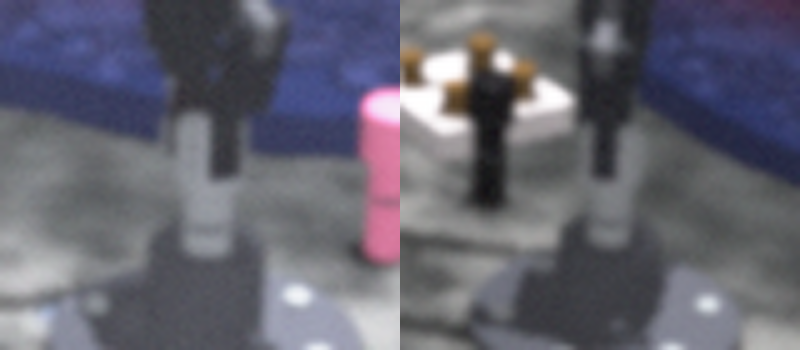

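View pics/t6w.png

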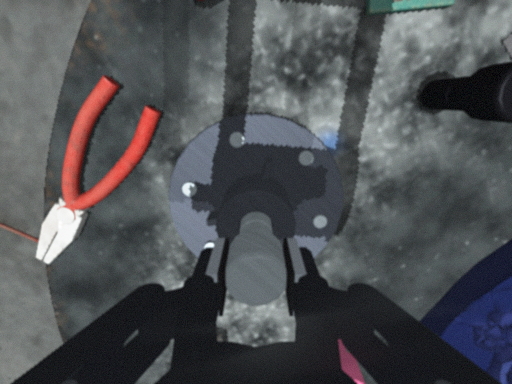

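The groove shows above the boss at about (208,225) in the scene crop. The head's top is at 121.8 mm, a lift of 25.8 mm, and the boss is still at 60 mm. I'll hold a moment, then check and hand in.

>>> carry_out(delta_pos=[[0,0,0],[0,0,0],[0,0,0]], turn=[[0,0,0],[0,0,0],[0,0,0]], grip=[1,1,1])

```text
time: 24.78
position: [0.4766, -0.2206, 0.0605]
eef_rot: [0.227, 0.974, 0.0, 0.0]
force: [-0.8, -0.2, -2.7]
finger_gap: 0.03
```

```bash
python3 look.py t7; python3 pin.py t7 .122; python3 - <<'E'
from h import *
print(r.get_obs()["qvel"].round(4)); print(r.finish_job())
E
```

```text
[ 0.4766 -0.2206  0.0605] [-0.8  -0.17 -2.67] [-0.04 -0.02  0.  ] 0.03 24.775
head [ 201  247  117   59 3783] z 0.122 enc 471.5 -216.6 28.1 ell [ 475.  -218.1] [33.7 59.2] local [  2.5   1.6 -61.5]
  cloud centroid [ 0.4735 -0.2188  0.122 ]
boss [ 216  186   79   57 2813] z 0.06 enc 475.4 -220.5 27.9 ell [ 473.2 -219.1] [49.5 54.8] local [ 3.7 -0.1  0.5]
  cloud centroid [ 0.4674 -0.2165  0.0598]
flange [  201   121   139   135 11236] z 0.0122 enc 474.9 -213.2 73.6 ell [ 475.9 -217. ] [139.5 146.1] local [ 2.2  2.9 48.5]
  cloud centroid [ 0.4612 -0.1974  0.0124]
[ 0.0006  0.0024  0.0002 -0.0003 -0.0032  0.    ]
the job is handed in; nothing more can be done
None
```

Both loose pads now stand upright in the two empty wells, and the pin is held still with its groove about 12 mm above the hub. I handed the job in at about 25 s of the 64 s allowed.

- **Pads:** in the wrist view right after the second placing, all four pads stood upright with their tops at about 42 mm, the height of a pad on a well floor. I did not re-measure the carrier after that.
- **Pin:** its top went from 96.0 to 122.0 mm, a lift of 26.0 mm, and the groove was visible above the boss. The wrist carried about 2.7 N, roughly the pin's own weight, with under 1 N sideways.
- **Hub:** boss top and flange heights did not change during the lift, and the boss centre stayed within the measurement scatter.
- **Bystanders:** I never steered the gripper onto the pumice block, steel wool or sample plate. Their final positions were not measured.

Two readings disagreed with the description:
- **Fingertips:** they sit about 38 mm short of the reported TCP. My first grasp therefore closed above the pad on nothing, without disturbing it, and I worked from the fingertips seen in the cameras after that.
- **Gripper gap:** it read about 16 mm on the 20 mm pads and 30 mm on the 32 mm head, though every grip held.

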